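# Swing the inspection microscope's arm one index hole

### The job

On the inspection stand, hook a fingertip under the pull ring and lift the spring index pin out of its hole, swing the arm so that the ring end moves one hole towards the side where the twin-gooseneck light source stands, and let the pin drop fully home in that hole. Only hook the ring, do not pinch or strain it, and do not turn the arm the wrong way or past that hole. Do not touch the microscope, and leave the specimen and everything else on the bench where it is.

Things in the scene. Friction and masses are not known exactly. Their poses are not given: they have to be found in the camera images.
- stand: Inspection stand, fixed to the bench: round aluminium index plate, 350 mm in diameter, top 22 mm above the bench, with a specimen stage on a pillar at its centre (black, 72 mm in diameter, top 82 mm high). Origin: on the bench at the plate's centre, the arm's vertical pivot. Its -x axis points to the middle hole, roughly at the robot (yaw within 0.25 rad), y to the robot's left, z up.
- middle_hole (a point): Mouth of the middle one of seven steel-bushed holes (10 mm bore) in the index plate's top, on the half towards the robot. They lie 15 degrees (39 mm) apart on a circle of 150 mm radius about the plate's centre. The pin starts in this hole.
- swing (a joint): Angle (rad) of the arm, a dark steel bar 36 mm wide, 26 to 36 mm above the bench, across the plate's centre; its end near the robot carries pin and ring, the other end the microscope. 0 = pin in the middle hole; positive = ring end to the robot's left (stand +y). One hole = 0.262. Turns only with the pin out, against about 1 N at the ring (with the pin riding on the plate 4 to 7 N); stays where left.
- pin (a joint): Lift (m) of the vertical spring index pin (8 mm thick, tapered tip, in a barrel on the arm, 150 mm from the pivot). 0 = fully home, 10 mm deep in a hole. Clears the plate when lifted 10 mm (rides on the plate there, between holes), stops at 22 mm. Spring and weight push down with 5.5 N at 0, 8 N at 10 mm, 11 N at 22 mm; let go within about 3 mm of a hole's middle, it drops in.
- ring: Steel pull ring fixed on the pin: wire 5 mm, 52 mm outside, 42 mm inside. Stands across the arm, top leaning 35 degrees to the plate's centre; free space on the robot's side. Origin: ring's centre, 91 mm above the bench with the pin home, 136 mm from the pivot. x = ring axis (to the pivot, 35 degrees down), y across the arm, z to its top. A finger slanting 30 to 45 degrees from vertical, tip to the pivot, hooks it.
- ring_top (a point): Centre of the wire at the ring's highest point, 23.5 mm from the ring's centre, 110 mm above the bench with the pin home, 122 mm from the pivot; its underside is what the fingertip lifts. The pin's barrel and cap below the ring reach up to 71 mm.
- scope: Black digital microscope tube (41 mm thick, 120 mm long, slanting at 45 degrees) on a steel post on the far end of the arm, up to 245 mm above the bench and 160 mm from the pivot; it swings with the arm. Not to be touched. Origin: on the bench at the arm's pivot.
- light: Cold light source, fixed: white box 170 x 120 x 108 mm with a knob on its front and two dark goosenecks on top, bent to left and right, up to 220 mm high and 117 mm either side of its middle. It stands about 350 mm left or right of the stand's centre, a little nearer the robot: the ring is to be swung to that side. Origin: on the bench under its middle.
- puck: Specimen: round black resin mount, 30 mm in diameter, 16 mm high, loose on the stage at the plate's centre. Origin: centre of its underside.
- slidebox: Grey slide box, 170 x 100 x 35 mm, loose, on the side opposite to the light source. Origin: centre of its underside.
- cap: Black dust cap, 42 mm in diameter, 24 mm high, loose on the bench. Origin: centre of its underside.
- vial: Small glass vial with a white cap, 28 mm in diameter, 55 mm high, loose on the bench. Origin: centre of its underside.
Things that resemble listed ones, but are neither listed nor needed, are in the scene too. There is more than one size of the light; the one meant has the size given above.

How it is judged:
On the way, in this order (a step that is already met when the one before it is completed fails the run):
1. the pin is lifted out of the first hole (value of joint pin above 0.008 m and value of joint swing between -0.1 and 0.1 rad), for 0.05 s.
2. the ring end has been swung to the next hole on the light source's side (((y of light in the frame of stand above 0 m and value of joint swing between 0.2218 and 0.3018 rad) or (y of light in the frame of stand below 0 m and value of joint swing between -0.3018 and -0.2218 rad))), for 0.05 s.
At the end, for the whole second after the job is handed in: The pin is fully home (within 2 mm) in the hole next to the first one on the light source's side (arm at 0.262 rad towards that side, within 0.02 rad), the arm is at rest; the specimen is within 6 mm, and the slide box, cap and vial within 15 mm, of where they were (((y of light in the frame of stand above 0 m and value of joint swing between 0.2418 and 0.2818 rad) or (y of light in the frame of stand below 0 m and value of joint swing between -0.2818 and -0.2418 rad)) and value of joint pin below 0.002 m and velocity of joint swing between -0.02 and 0.02 rad/s and distance of puck from where it was at the start of the episode below 0.006 m and distance of each of slidebox, cap, vial from where it was at the start of the episode below 0.015 m); the robot touches nothing.
It fails at once if the ring is pinched or forced (more than 25 N of contact on it) (contact force between the fingers and ring above 25 N).
It fails at once if the arm is swung past the next hole by more than half a step (value of joint swing above 0.3927 rad or value of joint swing below -0.3927 rad).
It fails at once if the arm is swung to the wrong side by more than a third of a step ((y of light in the frame of stand above 0 m and value of joint swing below -0.0872667 rad) or (y of light in the frame of stand below 0 m and value of joint swing above 0.0872667 rad)).
It fails at once if the microscope is touched (contact force between any of the fingers, the arm and scope above 1 N).
It fails at once if the specimen, slide box, cap or vial is displaced (not (distance of puck from where it was at the start of the episode below 0.006 m and distance of each of slidebox, cap, vial from where it was at the start of the episode below 0.015 m)).
It also fails if it takes over 51 s, if anything falls off the work surface, if the arm or the gripper's body presses on something with over 40 N, if the wrist force passes 120 N, or if a joint passes its speed limit or range.

### The arm

A 6-joint arm with a two-finger parallel gripper is mounted at the origin on the work surface. World frame = base frame: x ahead of the robot, y to its left, z up, the work surface at z = 0. Lengths are in m, angles in rad, forces in N, time in s.
With the tool pointing down it reaches from about 0.325 to 0.9 m from the base axis. Payload 6.1 kg.
Tool frame: the origin (TCP) lies midway between the tips of the shut fingers; the grasp point (between the pads) lies 19 mm behind it; x points along the fingers, y is the direction in which the jaws open and shut, and the axes are right-handed (so a half turn about x gives the same grasp; the last joint's range is limited). The gripper opens to 85 mm and grips with 20 to 120 N. Pads are 22 mm wide; open, the fingers measure 114 mm over their backs; the gripper's body (76 mm by 85 mm) begins 54 mm behind the grasp point. The pads swing forward as they close: fully open they stand 13 mm farther back than shut.
Start: joints at [1.213, 0.22, 1.526, -0, 1.395, -0.126], TCP at [0.144, 0.608, 0.231] pointing down, gripper open.
Joint ranges: [-2.98, 2.98], [-0.91, 2.08], [0.09, 2.57], [-1.24, 4.39], [0.2, 2.65], [-2.68, 2.68]. Speed limits (rad/s): [2.57, 2.57, 3.01, 3.14, 3.14, 3.14].

### API

Orientations are given as a unit quaternion [w, x, y, z].
In Python, from workcell import bot gives the robot as it stands. The module is installed in compiled form; this text tells all that it offers.
- The arm moves only by the shell command python3 -m crank 'ROWS' [OPENING]. ROWS is JSON, a list of rows, each an object with "xyz": the shift along the tool's x, y, z in mm, a list of three; "twist": the turn, a rotation vector about the tool's x, y, z in rad, a list of three. A call has exactly 10 rows; each row shifts and turns the pose as measured when the row begins, along the tool's axes as they then stand; what a row does not reach is not made up. A row lasts 1/12 s, in which the tool goes at most 41.7 mm and 7.16 degrees, less where a joint would pass 70% of its speed; a pose out of reach is approached as far as the arm can. A call with a gripper value outside its range is refused whole. OPENING is the finger opening in mm, from 0 to 85.4, set as the call begins (- or left out, the last holds). The fingers move at their own pace and stop on an object; the grip force is fixed at half the most. Time passes only in rows, so rows that do not move let the fingers close, or fill a call up. It gives the time, the measured TCP pose, the force and the opening at its end, in the units of the state.
- bot.get_obs(): the state, without advancing time (a new reading comes with each control period).
- bot.read_camera(name): name is "scene" or "top"; returns a dict with "frame" (384x512x3 uint8, red, green, blue), "depth" (384x512 float32, m along the optical axis (not along the pixel's ray), 0 where there is no reading), "fx", "fy", "cx", "cy" (pixels), "R" (3x3) and "t" (3): a world point X has camera coordinates R X + t. Camera axes: x right, y down, z forward; pixel columns grow to the right and rows downward; lengths in m; the calibration is good to about 2 mm. A picture is of the moment at which its call begins.
- bot.sign_off(): hands the job in, once; it reports no verdict.
The state is a dict: "time_s": time; "qpos": joint angles; "joint_vel": joint speeds; "effort": joint torques, N m; "eef_pos": TCP position; "ee_rot": TCP orientation; "ft_force": force on the tool from outside, world axes, zero at the start; "ft_torque": the same for the moment, N m; "opening": finger opening in m.
Only numpy, scipy, OpenCV 4.12 (cv2) and the standard library are available. Lean on these libraries where they do the work, as an engineer would, in place of code of your own. Each camera call takes 0.05 s, during which the arm holds its last target.

## Working session

There is one attempt and no reset: what is moved stays moved. The work goes in short steps, Python scripts to look and compute and a shell command to move; the robot and the scene stay as the last step left them, time stands still between calls to the robot, and variables do not carry over. Pictures are saved under pics/ and viewed, and the job is handed in when it is done.

```bash
mkdir -p pics
cat > h.py <<'E'
import numpy as np,cv2,pickle
from workcell import bot
def snap(n,tag):
    c=bot.read_camera(n); pickle.dump(c,open(f'{tag}.pkl','wb')); cv2.imwrite(f'pics/{tag}.png',cv2.cvtColor(c['frame'],cv2.COLOR_RGB2BGR)); return c
def load(tag): return pickle.load(open(f'{tag}.pkl','rb'))
def ray(c,u,v):
    R=np.array(c['R']);t=np.array(c['t']);d=R.T@np.array([(u-c['cx'])/c['fx'],(v-c['cy'])/c['fy'],1]);return -R.T@t,d
def onz(c,u,v,z):
    o,d=ray(c,u,v);return o+d*(z-o[2])/d[2]
def proj(c,X):
    p=np.array(c['R'])@np.array(X)+np.array(c['t']);return c['fx']*p[0]/p[2]+c['cx'],c['fy']*p[1]/p[2]+c['cy']
def dep(c,u,v):
    o,d=ray(c,u,v);return o+d*c['depth'][int(v),int(u)]
E
python3 - <<'E'
from h import *
for n in('scene','top'):
    c=snap(n,n+'0');print(n,c['fx'],c['R'],c['t'])
print(bot.get_obs())
E
```

```text
scene 419.45274541489516 [[ 0.35143175  0.93596012  0.0217802 ]
 [ 0.54045936 -0.18382416 -0.82104346]
 [-0.7644602   0.30031206 -0.57045005]] [-0.22506543 -0.22265109  1.55362325]
top 490.03902848974144 [[-0.01564994 -0.99986241  0.00549882]
 [-0.9972531   0.01521043 -0.07249061]
 [ 0.07239699 -0.00661819 -0.99735394]] [0.03329851 0.54453943 1.49952475]
{'time_s': 0.1, 'qpos': array([ 1.21294331e+00,  2.21157597e-01,  1.52749435e+00, -1.31851704e-05,
        1.39468890e+00, -1.26089755e-01]), 'joint_vel': array([-4.69959944e-05, -3.78818048e-03, -2.96461727e-03,  3.76584230e-06,
       -1.04697518e-03,  7.82977315e-04]), 'effort': array([ 1.24061040e-03, -4.98243213e+01, -3.90542543e+01, -2.96028356e-04,
        5.70264354e-03,  2.39396718e-05]), 'eef_pos': array([0.14336983, 0.60777905, 0.23030347]), 'ee_rot': array([ 0.70222056,  0.0811554 ,  0.70250786, -0.08235775]), 'ft_force': array([ 0.49385633, -0.47760002, -0.51415941]), 'ft_torque': array([-0.0430875 ,  0.01203294,  0.02530288]), 'opening': 0.08532356400821048}
```

View pics/scene0.png

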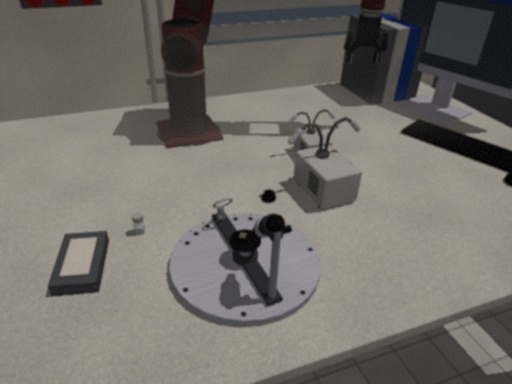

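View pics/top0.png

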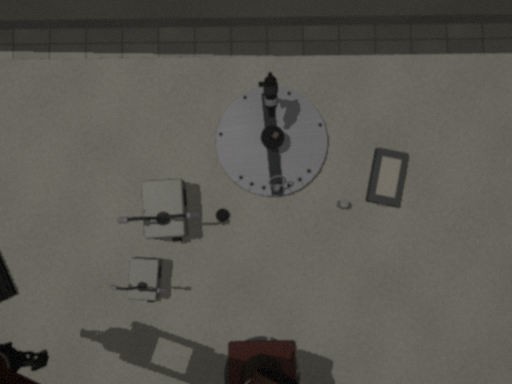

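Two candidates for the light: the box at top (164,210) / scene (327,178), and a smaller one at top (144,278) / scene (312,135). I'll measure both and enlarge the stand.

Run:
```python
from h import *
def crop(tag,x0,y0,x1,y1,s,out):
    im=cv2.imread(f'pics/{tag}.png')[y0:y1,x0:x1];im=(255*(im/255.)**.6).astype('uint8')
    cv2.imwrite(f'pics/{out}.png',cv2.resize(im,None,fx=s,fy=s,interpolation=cv2.INTER_CUBIC))
crop('top0',200,60,350,210,4,'c1');crop('scene0',160,180,330,320,4.5,'c2');crop('top0',100,160,240,310,4,'c3')
t=load('top0')
for q in [(144,180),(183,180),(145,239),(185,238)]: print('big',onz(t,*q,.108))
for q in [(130,258),(159,258),(130,300),(158,300)]: print('small',onz(t,*q,.08),dep(t,*q))
print(dep(t,165,195),dep(t,145,270))
```

```text
big [0.5900556  0.33959049 0.108     ]
big [0.58833904 0.22570116 0.108     ]
big [0.41818607 0.33665113 0.108     ]
big [0.41925241 0.22083586 0.108     ]
small [0.36278619 0.38669131 0.08      ] [0.36261404 0.38752982 0.07653196]
small [0.3614256 0.3013677 0.08     ] [0.35931185 0.30902174 0.03820526]
small [0.24061058 0.38640649 0.08      ] [ 0.22971204  0.40611152 -0.00156525]
small [0.2392671  0.30453076 0.08      ] [0.22886898 0.31885248 0.00271405]
[0.54540587 0.27895852 0.10474141] [0.32674348 0.34334085 0.07631247]
```

View pics/c1.png

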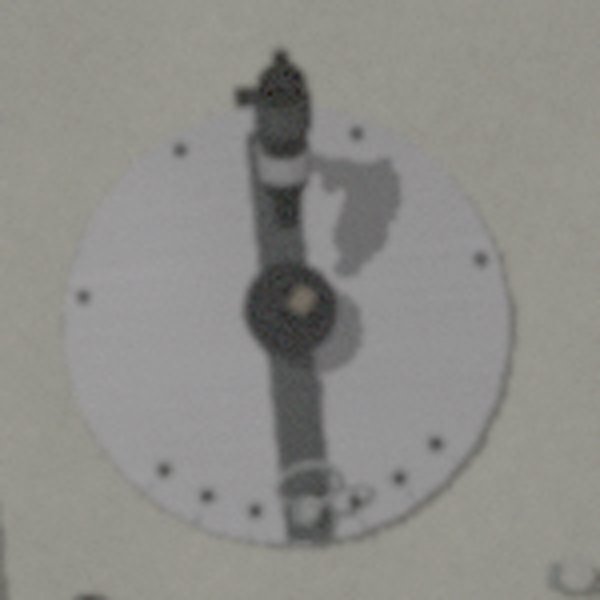

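View pics/c2.png

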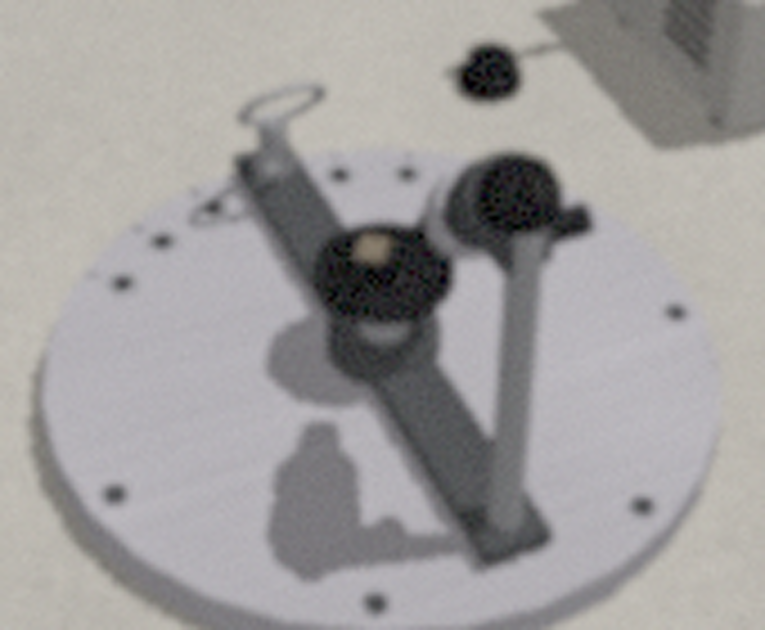

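View pics/c3.png

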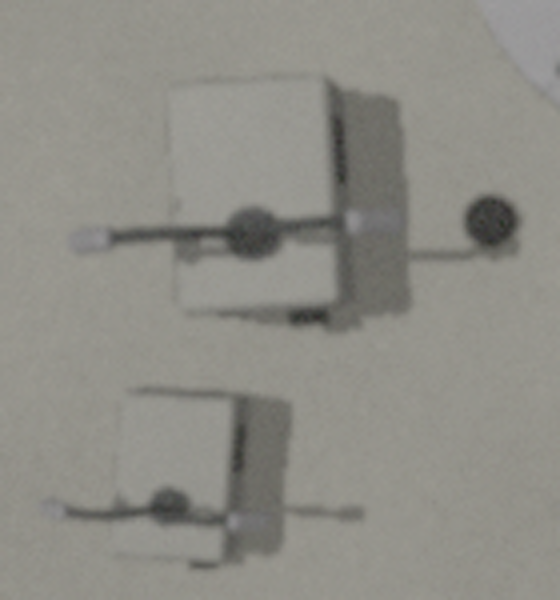

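The box at top (164,210) measures 171 × 115 mm and about 105 mm high, which matches the description. The one at (144,278) is about 122 × 85 × 77 mm, so it is a decoy. The light is therefore on the left (+y). Next I'll locate the plate, holes and ring.

Run:
```python
from h import *
from scipy.optimize import least_squares
t=load('top0');s=load('scene0')
def tri(a,b):
    o1,d1=ray(t,*a);o2,d2=ray(s,*b)
    A=np.c_[d1,-d2];k=np.linalg.lstsq(A,o2-o1,rcond=None)[0]
    p,q=o1+k[0]*d1,o2+k[1]*d2
    return (p+q)/2,np.linalg.norm(p-q)
T=lambda x,y:(200+(x+.5)/4-.5,60+(y+.5)/4-.5)
S=lambda x,y:(160+(x+.5)/4.5-.5,180+(y+.5)/4.5-.5)
# plane centroid of dark holes
h=[T(*p) for p in [(164,469),(207,495),(255,510),(400,478),(436,443)]]
ang=np.radians([45,30,15,-30,-45])
P=np.array([onz(t,*q,.022) for q in h])
f=lambda x:np.r_[x[0]-.15*np.cos(ang+x[2])-P[:,0],x[1]+.15*np.sin(ang+x[2])-P[:,1]]
r=least_squares(f,[.67,0,0]);print('top',r.x,np.abs(r.fun).max())
h2=[S(*p) for p in [(407,174),(340,174),(162,241),(122,283)]];a2=np.radians([30,15,-30,-45])
P2=np.array([onz(s,*q,.022) for q in h2]);
f2=lambda x:np.r_[x[0]-.15*np.cos(a2+x[2])-P2[:,0],x[1]+.15*np.sin(a2+x[2])-P2[:,1]]
r2=least_squares(f2,[.67,0,0]);print('scene',r2.x,np.abs(r2.fun).max())
print('hole z',tri(h[1],h2[0]),tri(h[2],h2[1]))
print('ringc',tri(T(311,480),S(283,105)))
for x in(r.x,r2.x):
  u=np.array([np.cos(x[2]),-np.sin(x[2])])
  c=x[:2]
  rc=np.r_[c-.136*u,.091];rt=np.r_[c-.122*u,.110]
  for n,X in(('rc',rc),('rt',rt)):
    a=proj(t,X);b=proj(s,X);print(n,X,((a[0]-200)*4,(a[1]-60)*4),((b[0]-160)*4.5,(b[1]-180)*4.5))
```

```text
top [ 0.71894942 -0.03922801 -0.07812286] 0.00045983173486913165
scene [ 0.71996092 -0.04355621 -0.07942241] 0.0003583706433253342
hole z (array([0.58334188, 0.02350514, 0.02020823]), np.float64(0.004020785834291453)) (array([ 0.57108672, -0.01360698,  0.02058971]), np.float64(0.0041290934785780066))
ringc (array([ 0.58663884, -0.05277643,  0.09081688]), np.float64(0.002974391780571362))
rc [ 0.58336422 -0.04984191  0.091     ] (np.float64(307.5636070523294), np.float64(483.5130206286973)) (np.float64(287.24282222606575), np.float64(98.64537984789473))
rt [ 0.59732152 -0.0487493   0.11      ] (np.float64(307.17369987803113), np.float64(461.8642298918579)) (np.float64(296.5442403590424), np.float64(84.37929034873702))
rc [ 0.58438964 -0.05434631  0.091     ] (np.float64(313.6170573068971), np.float64(482.04379291759176)) (np.float64(279.9946340232257), np.float64(101.25830543488729))
rt [ 0.59834551 -0.05323556  0.11      ] (np.float64(313.27821406770113), np.float64(460.3804961264532)) (np.float64(289.1960028309315), np.float64(87.00878883615835))
```

```bash
cat >> h.py <<'E'
from scipy.spatial.transform import Rotation as Ro
C=np.array([.7195,-.0414]);YAW=.079
def cur():
    o=bot.get_obs();q=o['ee_rot'];return np.array(o['eef_pos']),Ro.from_quat([q[1],q[2],q[3],q[0]]),o
def target(sw,r,z,th,flip=1):
    a=YAW-sw;u=np.array([np.cos(a),np.sin(a),0]);x=np.sin(th)*u+[0,0,-np.cos(th)]
    y=flip*np.array([-np.sin(a),np.cos(a),0]);return np.r_[C-r*u[:2],z],Ro.from_matrix(np.c_[x,y,np.cross(x,y)])
def delta(p,R):
    p0,R0,o=cur();return (R0.inv().apply(p-p0)*1000).round(1),(R0.inv()*R).as_rotvec().round(3)
E
python3 - <<'E'
from h import *
p,R,o=cur();print(R.as_matrix().round(3))
for f in(1,-1):
  print(delta(*target(0,.2,.16,np.pi/4,f)), target(0,.2,.16,np.pi/4,f)[0])
E
```

```text
[[-0.001  0.23   0.973]
 [-0.002  0.973 -0.23 ]
 [-1.    -0.002 -0.   ]]
(array([  71.2, -560.5,  519.4]), array([-0.294, -0.779,  0.124])) [ 0.52012378 -0.05718357  0.16      ]
(array([  71.2, -560.5,  519.4]), array([2.633, 0.173, 1.091])) [ 0.52012378 -0.05718357  0.16      ]
```

```bash
python3 -m crank '[{"xyz":[-40,0,0],"twist":[0,0,0]},{"xyz":[-40,0,0],"twist":[0,0,0]},{"xyz":[-40,0,0],"twist":[0,0,0]},{"xyz":[-40,0,0],"twist":[0,0,0]},{"xyz":[-40,0,0],"twist":[0,0,0]},{"xyz":[0,0,0],"twist":[0,0,0]},{"xyz":[0,0,0],"twist":[0,0,0]},{"xyz":[0,0,0],"twist":[0,0,0]},{"xyz":[0,0,0],"twist":[0,0,0]},{"xyz":[0,0,0],"twist":[0,0,0]}]' 0
```

```text
time_s: 0.93
eef_pos: [0.1424, 0.605, 0.4283]
ee_rot: [0.701, 0.075, 0.704, -0.089]
ft_force: [-0.6, -1.3, 0.0]
opening: -0.0
```

```bash
python3 -m crank '[{"xyz":[0,-28,26],"twist":[0,0,0]},{"xyz":[0,-28,26],"twist":[0,0,0]},{"xyz":[0,-28,26],"twist":[0,0,0]},{"xyz":[0,-28,26],"twist":[0,0,0]},{"xyz":[0,-28,26],"twist":[0,0,0]},{"xyz":[0,-28,26],"twist":[0,0,0]},{"xyz":[0,-28,26],"twist":[0,0,0]},{"xyz":[0,-28,26],"twist":[0,0,0]},{"xyz":[0,-28,26],"twist":[0,0,0]},{"xyz":[0,-28,26],"twist":[0,0,0]}]'; python3 -m crank '[{"xyz":[0,-28,26],"twist":[0,0,0]},{"xyz":[0,-28,26],"twist":[0,0,0]},{"xyz":[0,-28,26],"twist":[0,0,0]},{"xyz":[0,-28,26],"twist":[0,0,0]},{"xyz":[0,-28,26],"twist":[0,0,0]},{"xyz":[0,-28,26],"twist":[0,0,0]},{"xyz":[0,-28,26],"twist":[0,0,0]},{"xyz":[0,-28,26],"twist":[0,0,0]},{"xyz":[0,0,0],"twist":[0,0,0]},{"xyz":[0,0,0],"twist":[0,0,0]}]'
python3 - <<'E'
from h import *
print(delta(*target(0,.2,.2,np.pi/4)))
E
```

```text
time_s: 1.77
eef_pos: [0.3307, 0.2613, 0.4116]
ee_rot: [0.694, 0.059, 0.712, -0.095]
ft_force: [0.9, 0.3, 0.8]
opening: -0.0002
time_s: 2.6
eef_pos: [0.4865, -0.0245, 0.4012]
ee_rot: [0.684, 0.06, 0.72, -0.099]
ft_force: [0.3, 0.1, -0.2]
opening: -0.0001
(array([200.3, -12.1,  49. ]), array([-0.269, -0.833,  0.171]))
```

```bash
python3 -m crank '[{"xyz":[0,0,0],"twist":[-0.034,-0.104,0.021]},{"xyz":[0,0,0],"twist":[-0.034,-0.104,0.021]},{"xyz":[0,0,0],"twist":[-0.034,-0.104,0.021]},{"xyz":[0,0,0],"twist":[-0.034,-0.104,0.021]},{"xyz":[0,0,0],"twist":[-0.034,-0.104,0.021]},{"xyz":[0,0,0],"twist":[-0.034,-0.104,0.021]},{"xyz":[0,0,0],"twist":[-0.034,-0.104,0.021]},{"xyz":[0,0,0],"twist":[-0.034,-0.104,0.021]},{"xyz":[0,0,0],"twist":[0,0,0]},{"xyz":[0,0,0],"twist":[0,0,0]}]'
python3 - <<'E'
from h import *
print(delta(*target(0,.2,.2,np.pi/4)),cur()[2]['qpos'])
E
```

```text
time_s: 3.43
eef_pos: [0.4834, -0.0157, 0.3803]
ee_rot: [0.924, -0.019, 0.378, 0.047]
ft_force: [0.0, 0.7, 0.6]
opening: 0.0003
(array([ 149.3,  -45.1, -106. ]), array([ 0.015,  0.009, -0.016])) [-0.48044366 -0.86084787  2.27288102  0.46271923  1.07269414 -2.23584407]
```

```bash
python3 -m crank '[{"xyz":[25,-7.5,-18],"twist":[0.003,0.002,-0.003]},{"xyz":[25,-7.5,-18],"twist":[0.003,0.002,-0.003]},{"xyz":[25,-7.5,-18],"twist":[0.003,0.002,-0.003]},{"xyz":[25,-7.5,-18],"twist":[0.003,0.002,-0.003]},{"xyz":[25,-7.5,-18],"twist":[0.003,0.002,-0.003]},{"xyz":[25,-7.5,-18],"twist":[0,0,0]},{"xyz":[0,0,0],"twist":[0,0,0]},{"xyz":[0,0,0],"twist":[0,0,0]},{"xyz":[0,0,0],"twist":[0,0,0]},{"xyz":[0,0,0],"twist":[0,0,0]}]'
python3 - <<'E'
from h import *
print(delta(*target(0,.2,.2,np.pi/4)),cur()[2]['qpos'],cur()[0])
def crop(tag,x0,y0,x1,y1,s,out):
    im=cv2.imread(f'pics/{tag}.png')[y0:y1,x0:x1];im=(255*(im/255.)**.6).astype('uint8')
    cv2.imwrite(f'pics/{out}.png',cv2.resize(im,None,fx=s,fy=s,interpolation=cv2.INTER_CUBIC))
snap('scene','s1');snap('top','t1')
crop('s1',160,80,310,230,4,'s1c');crop('t1',200,120,350,270,4,'t1c')
E
```

```text
time_s: 4.27
eef_pos: [0.5258, -0.0517, 0.203]
ee_rot: [0.92, -0.016, 0.388, 0.042]
ft_force: [0.3, -0.0, 0.5]
opening: 0.0001
(array([-2.2, -5. , -6.5]), array([ 0.006, -0.013, -0.011])) [-0.50814097 -0.53742267  2.42939518  0.67168806  0.68902152 -2.57331988] [ 0.52583411 -0.0516663   0.20302156]
```

View pics/s1c.png

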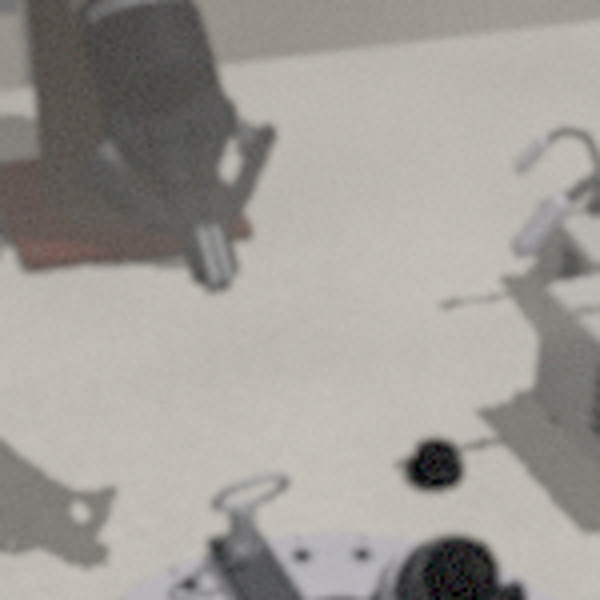

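View pics/t1c.png

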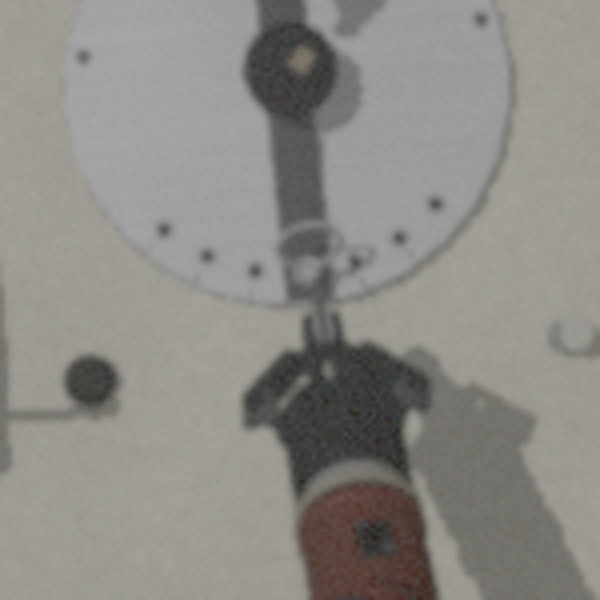

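```bash
python3 - <<'E'
from h import *
p=cur()[0];a=proj(load('t1'),p);b=proj(load('s1'),p)
print(((a[0]-200)*4,(a[1]-120)*4),((b[0]-160)*4,(b[1]-80)*4))
E
python3 -m crank '[{"xyz":[0,0,0],"twist":[0.124,0,0]},{"xyz":[0,0,0],"twist":[0.124,0,0]},{"xyz":[0,0,0],"twist":[0.124,0,0]},{"xyz":[0,0,0],"twist":[0.124,0,0]},{"xyz":[0,0,0],"twist":[0.124,0,0]},{"xyz":[0,0,0],"twist":[0.124,0,0]},{"xyz":[0,0,0],"twist":[0.124,0,0]},{"xyz":[0,0,0],"twist":[0.124,0,0]},{"xyz":[0,0,0],"twist":[0.124,0,0]},{"xyz":[0,0,0],"twist":[0.124,0,0]}]'
python3 - <<'E'
from h import *
print(delta(*target(0,.2,.2,np.pi/4,-1)),cur()[2]['qpos'],cur()[0])
E
```

```text
(np.float64(321.85047640328594), np.float64(310.19132373920354)) (np.float64(220.61129826920455), np.float64(285.95648286813514))
time_s: 5.2
eef_pos: [0.5326, -0.054, 0.2272]
ee_rot: [0.762, 0.528, 0.325, -0.189]
ft_force: [-0.7, -0.8, -0.3]
opening: 0.0001
(array([  9.8, -27.6,  -7. ]), array([ 1.897, -0.01 , -0.018])) [-0.5051137  -0.56873356  2.41381699  0.66312809  0.69661012 -1.29641461] [ 0.5325555  -0.05396521  0.2272232 ]
```

```bash
sed -i 's/C=np.array.*/C=np.array([.719,-.0403]);YAW=.078/' h.py; python3 -m crank '[{"xyz":[0,0,0],"twist":[0.124,0,0]},{"xyz":[0,0,0],"twist":[0.124,0,0]},{"xyz":[0,0,0],"twist":[0.124,0,0]},{"xyz":[0,0,0],"twist":[0.124,0,0]},{"xyz":[0,0,0],"twist":[0.124,0,0]},{"xyz":[0,0,0],"twist":[0.124,0,0]},{"xyz":[0,0,0],"twist":[0.124,0,0]},{"xyz":[0,0,0],"twist":[0.124,0,0]},{"xyz":[0,0,0],"twist":[0.124,0,0]},{"xyz":[0,0,0],"twist":[0.124,0,0]}]';python3 -m crank '[{"xyz":[0,0,0],"twist":[0.124,0,0]},{"xyz":[0,0,0],"twist":[0.124,0,0]},{"xyz":[0,0,0],"twist":[0.124,0,0]},{"xyz":[0,0,0],"twist":[0.124,0,0]},{"xyz":[0,0,0],"twist":[0.124,0,0]},{"xyz":[0,0,0],"twist":[0.03,0,0]},{"xyz":[0,0,0],"twist":[0,0,0]},{"xyz":[0,0,0],"twist":[0,0,0]},{"xyz":[0,0,0],"twist":[0,0,0]},{"xyz":[0,0,0],"twist":[0,0,0]}]'
python3 - <<'E'
from h import *
print(delta(*target(0,.16,.15,np.pi/4,-1)),cur()[2]['qpos'],cur()[0])
E
```

```text
time_s: 6.03
eef_pos: [0.538, -0.0558, 0.2517]
ee_rot: [0.313, 0.878, 0.143, -0.332]
ft_force: [-0.6, 0.3, -0.4]
opening: -0.0002
time_s: 6.87
eef_pos: [0.5419, -0.057, 0.2732]
ee_rot: [0.016, 0.937, 0.024, -0.348]
ft_force: [-0.5, -0.5, -0.0]
opening: 0.0
(array([93.9, -4.8, 81.6]), array([-0.006, -0.074, -0.024])) [-0.5004482  -0.62801137  2.38509129  0.64606265  0.71216057  0.65802387] [ 0.54188124 -0.05703629  0.27321807]
```

```bash
python3 -m crank '[{"xyz":[17,-1,17],"twist":[-0.001,-0.015,-0.005]},{"xyz":[17,-1,17],"twist":[-0.001,-0.015,-0.005]},{"xyz":[17,-1,17],"twist":[-0.001,-0.015,-0.005]},{"xyz":[17,-1,17],"twist":[-0.001,-0.015,-0.005]},{"xyz":[17,-1,17],"twist":[-0.001,-0.015,-0.005]},{"xyz":[0,0,0],"twist":[0,0,0]},{"xyz":[0,0,0],"twist":[0,0,0]},{"xyz":[0,0,0],"twist":[0,0,0]},{"xyz":[0,0,0],"twist":[0,0,0]},{"xyz":[0,0,0],"twist":[0,0,0]}]';python3 - <<'E'
from h import *
print(delta(*target(0,.172,.127,np.pi/4,-1)),cur()[2]['qpos'],cur()[0])
E
python3 -m crank '[{"xyz":[0,0,0],"twist":[0,0,0]},{"xyz":[0,0,0],"twist":[0,0,0]},{"xyz":[0,0,0],"twist":[0,0,0]},{"xyz":[0,0,0],"twist":[0,0,0]},{"xyz":[0,0,0],"twist":[0,0,0]},{"xyz":[0,0,0],"twist":[0,0,0]},{"xyz":[0,0,0],"twist":[0,0,0]},{"xyz":[0,0,0],"twist":[0,0,0]},{"xyz":[0,0,0],"twist":[0,0,0]},{"xyz":[0,0,0],"twist":[0,0,0]}]'
python3 - <<'E'
from h import *
print(delta(*target(0,.172,.127,np.pi/4,-1)),cur()[2]['qpos'],cur()[0])
E
```

```text
time_s: 7.7
eef_pos: [0.5508, -0.0548, 0.1583]
ee_rot: [0.02, 0.925, 0.036, -0.379]
ft_force: [0.3, 0.7, -0.1]
opening: 0.0002
(array([19.7, -1.6, 24.6]), array([ 0.01 , -0.008, -0.004])) [-0.47209398 -0.36657725  2.4246715   0.83408015  0.5210933   0.39214318] [ 0.55081853 -0.05475594  0.15832246]
time_s: 8.53
eef_pos: [0.553, -0.056, 0.1641]
ee_rot: [0.022, 0.926, 0.035, -0.375]
ft_force: [1.1, 0.1, 0.0]
opening: 0.0
(array([22. , -3.3, 30.3]), array([ 0.013, -0.016, -0.008])) [-0.47243577 -0.37422831  2.42163817  0.83274179  0.52198758  0.39386259] [ 0.55302422 -0.05603386  0.16406385]
```

```bash
python3 -m crank '[{"xyz":[5,-1,7],"twist":[0.003,-0.004,-0.002]},{"xyz":[5,-1,7],"twist":[0.003,-0.004,-0.002]},{"xyz":[5,-1,7],"twist":[0.003,-0.004,-0.002]},{"xyz":[5,-1,7],"twist":[0.003,-0.004,-0.002]},{"xyz":[3,-0.5,6],"twist":[0,-0.002,0]},{"xyz":[0,0,0.6],"twist":[0,-0.001,0]},{"xyz":[0,0,0.6],"twist":[0,-0.001,0]},{"xyz":[0,0,0.6],"twist":[0,-0.001,0]},{"xyz":[0,0,0.6],"twist":[0,-0.001,0]},{"xyz":[0,0,0.6],"twist":[0,-0.001,0]}]'
cat >> h.py <<'E'
def crop(tag,x0,y0,x1,y1,s,out,pts=()):
    im=cv2.imread(f'pics/{tag}.png')[y0:y1,x0:x1];im=(255*(im/255.)**.6).astype('uint8')
    im=cv2.resize(im,None,fx=s,fy=s,interpolation=cv2.INTER_CUBIC)
    for X in pts:
        a=proj(load(tag),X);cv2.circle(im,(int((a[0]-x0+.5)*s),int((a[1]-y0+.5)*s)),2,(0,0,255),-1)
    cv2.imwrite(f'pics/{out}.png',im)
E
python3 - <<'E'
from h import *
print(delta(*target(0,.172,.127,np.pi/4,-1)),cur()[2]['qpos'],cur()[0])
p=cur()[0]
snap('scene','s2');snap('top','t2')
P=[p,target(0,.136,.091,0)[0],target(0,.122,.110,0)[0]]
crop('s2',180,140,280,240,6,'s2c',P);crop('t2',230,140,320,230,6,'t2c',P)
E
```

```text
time_s: 9.37
eef_pos: [0.5415, -0.0522, 0.1164]
ee_rot: [0.015, 0.921, 0.036, -0.388]
ft_force: [-0.1, -0.3, -0.6]
opening: -0.0001
(array([ -3.4,   1.9, -11.6]), array([-0.001,  0.011,  0.001])) [-0.47547572 -0.28891664  2.45480991  0.95744037  0.46666525  0.25200184] [ 0.54151722 -0.05223796  0.11644076]
```

View pics/s2c.png

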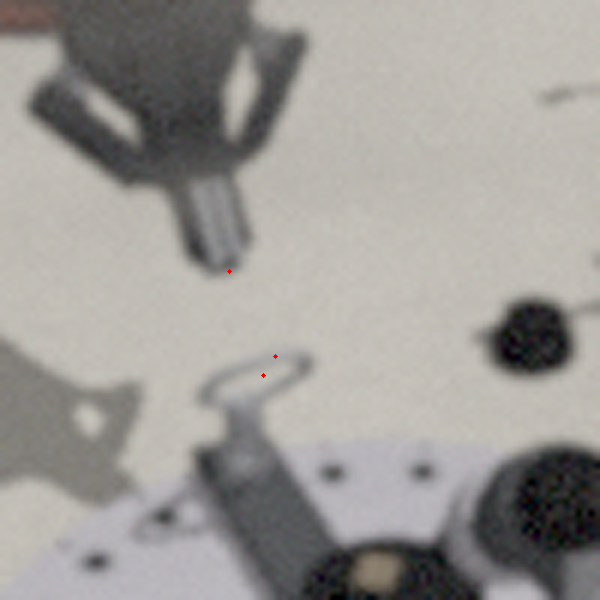

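View pics/t2c.png

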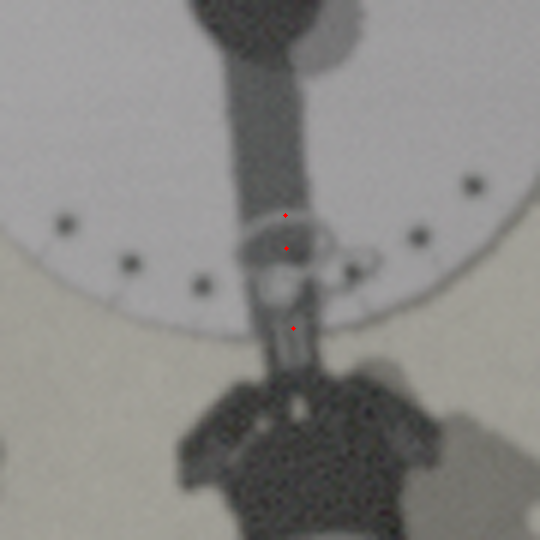

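```bash
sed -i 's/C=np.array.*/C=np.array([.7195,-.0393]);YAW=.078/' h.py; python3 -m crank '[{"xyz":[-2,0.5,-4],"twist":[0,0.004,0]},{"xyz":[-2,0.5,-4],"twist":[0,0.004,0]},{"xyz":[0,0.5,-3],"twist":[0,0,0]},{"xyz":[0,0,0],"twist":[0,0,0]},{"xyz":[0,0,0],"twist":[0,0,0]},{"xyz":[0,0,0],"twist":[0,0,0]},{"xyz":[0,0,0],"twist":[0,0,0]},{"xyz":[0,0,0],"twist":[0,0,0]},{"xyz":[0,0,0],"twist":[0,0,0]},{"xyz":[0,0,0],"twist":[0,0,0]}]';python3 - <<'E'
from h import *
print(delta(*target(0,.172,.127,np.pi/4,-1)),cur()[2]['qpos'],cur()[0])
E
```

```text
time_s: 10.3
eef_pos: [0.5482, -0.054, 0.1301]
ee_rot: [0.015, 0.923, 0.036, -0.382]
ft_force: [0.8, -0.2, 0.6]
opening: 0.0003
(array([ 2.1, -1.3,  2.3]), array([ 0.001, -0.   , -0.001])) [-0.47407282 -0.30391122  2.440193    0.93413834  0.47874289  0.28346894] [ 0.54824896 -0.05395203  0.13011543]
```

```bash
python3 -m crank '[{"xyz":[8,-0.3,0.5],"twist":[0,0,0]},{"xyz":[8,-0.3,0.5],"twist":[0,0,0]},{"xyz":[8,-0.3,0.5],"twist":[0,0,0]},{"xyz":[8,-0.3,0.5],"twist":[0,0,0]},{"xyz":[6,0,0.3],"twist":[0,0,0]},{"xyz":[3,0,0],"twist":[0,0,0]},{"xyz":[0,0,0],"twist":[0,0,0]},{"xyz":[0,0,0],"twist":[0,0,0]},{"xyz":[0,0,0],"twist":[0,0,0]},{"xyz":[0,0,0],"twist":[0,0,0]}]';python3 - <<'E'
from h import *
print(delta(*target(0,.126,.081,np.pi/4,-1)),cur()[2]['qpos'],cur()[2]['ft_force'])
p=cur()[0]
snap('scene','s3');snap('top','t3')
P=[p,target(0,.136,.091,0)[0],target(0,.122,.110,0)[0]]
crop('s3',180,140,280,240,6,'s3c',P);crop('t3',230,140,320,230,6,'t3c',P)
E
```

```text
time_s: 11.13
eef_pos: [0.5761, -0.0507, 0.0979]
ee_rot: [0.015, 0.923, 0.035, -0.382]
ft_force: [-0.4, 0.5, 0.5]
opening: -0.0001
(array([24.6, -0.2, -0.6]), array([ 0.   ,  0.   , -0.001])) [-0.42692251 -0.13277622  2.38317645  1.12977374  0.38643116  0.09858963] [-0.4495897   0.53710579  0.48910803]
```

View pics/s3c.png

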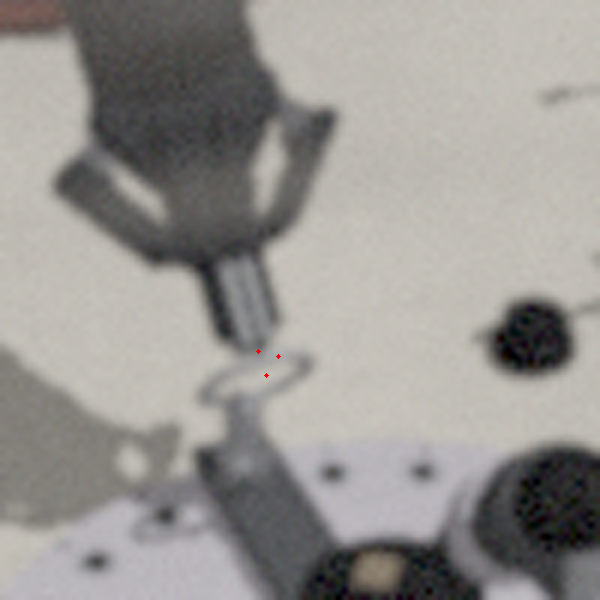

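View pics/t3c.png

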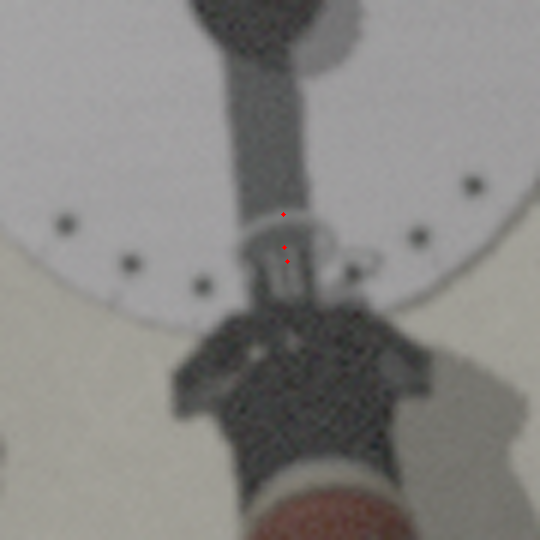

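```bash
python3 -m crank '[{"xyz":[5,0,0],"twist":[0,0,0]},{"xyz":[5,0,0],"twist":[0,0,0]},{"xyz":[5,0,0],"twist":[0,0,0]},{"xyz":[4,0,0],"twist":[0,0,0]},{"xyz":[2,0,0],"twist":[0,0,0]},{"xyz":[1,0,0],"twist":[0,0,0]},{"xyz":[0,0,0],"twist":[0,0,0]},{"xyz":[0,0,0],"twist":[0,0,0]},{"xyz":[0,0,0],"twist":[0,0,0]},{"xyz":[0,0,0],"twist":[0,0,0]}]';python3 - <<'E'
from h import *
print(delta(*target(0,.126,.081,np.pi/4,-1)),cur()[2]['qpos'],cur()[2]['ft_force'])
p=cur()[0]
snap('scene','s4');snap('top','t4')
P=[p]
crop('s4',180,140,280,240,6,'s4c',P);crop('t4',230,140,320,230,6,'t4c',P)
E
```

```text
time_s: 12.07
eef_pos: [0.5937, -0.0503, 0.0828]
ee_rot: [0.016, 0.924, 0.035, -0.381]
ft_force: [-0.0, -0.3, 0.1]
opening: 0.0001
(array([ 1.5, -1.1,  1. ]), array([ 0.001, -0.003, -0.003])) [-0.40450641 -0.04415826  2.34424866  1.25542469  0.34998179 -0.02019744] [-0.03626265 -0.25478108  0.06650841]
```

View pics/s4c.png

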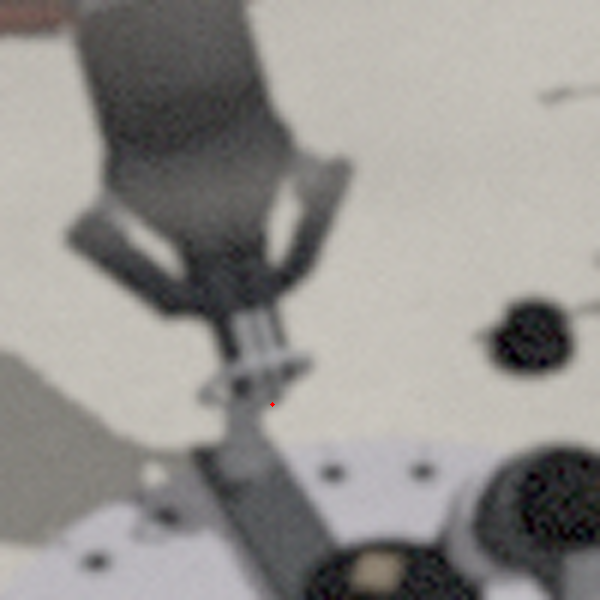

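View pics/t4c.png

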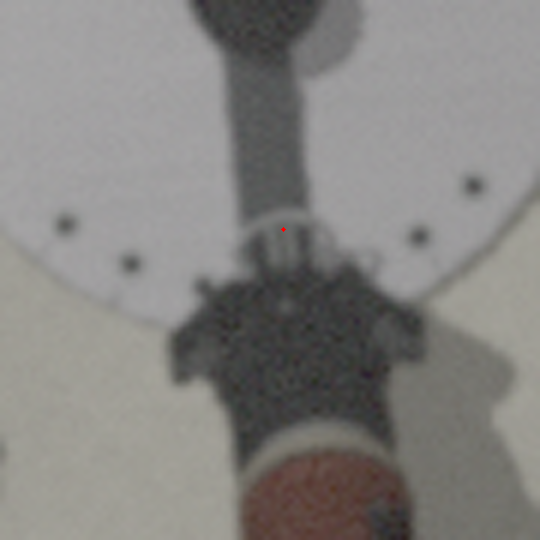

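```bash
python3 -m crank '[{"xyz":[-1.5,-0.3,-1.2],"twist":[0,0,0]},{"xyz":[-1.4,-0.3,-1.4],"twist":[0,0,0]},{"xyz":[-1.4,-0.3,-1.4],"twist":[0,0,0]},{"xyz":[-1.4,0,-1.4],"twist":[0,0,0]},{"xyz":[-1,0,-1],"twist":[0,0,0]},{"xyz":[0,0,0],"twist":[0,0,0]},{"xyz":[0,0,0],"twist":[0,0,0]},{"xyz":[0,0,0],"twist":[0,0,0]},{"xyz":[0,0,0],"twist":[0,0,0]},{"xyz":[0,0,0],"twist":[0,0,0]}]';python3 - <<'E'
from h import *
print(delta(*target(0,.126,.101,np.pi/4,-1)),cur()[2]['ft_force'])
E
```

```text
time_s: 13.0
eef_pos: [0.5929, -0.0494, 0.0932]
ee_rot: [0.016, 0.924, 0.034, -0.381]
ft_force: [-0.8, -0.5, -0.2]
opening: 0.0002
(array([-4.8, -0.2, -6.2]), array([ 0.001, -0.003, -0.004])) [-0.84839724 -0.49280402 -0.15965421]
```

```bash
python3 -m crank '[{"xyz":[-1,0,-1],"twist":[0,0,0]},{"xyz":[-1,0,-1],"twist":[0,0,0]},{"xyz":[-1,0,-1],"twist":[0,0,0]},{"xyz":[-1,0,-1],"twist":[0,0,0]},{"xyz":[-0.5,0,-0.5],"twist":[0,0,0]},{"xyz":[0,0,0],"twist":[0,0,0]},{"xyz":[0,0,0],"twist":[0,0,0]},{"xyz":[0,0,0],"twist":[0,0,0]},{"xyz":[0,0,0],"twist":[0,0,0]},{"xyz":[0,0,0],"twist":[0,0,0]}]';python3 - <<'E'
from h import *
print(delta(*target(0,.126,.101,np.pi/4,-1)),cur()[2]['ft_force'])
p=cur()[0]
snap('scene','s5')
P=[p]
crop('s5',180,140,280,240,6,'s5c',P)
E
```

```text
time_s: 13.83
eef_pos: [0.5907, -0.0495, 0.0972]
ee_rot: [0.016, 0.923, 0.034, -0.383]
ft_force: [-1.0, -1.3, -3.4]
opening: 0.0003
(array([-0.4, -0.1, -5. ]), array([ 0.   ,  0.002, -0.004])) [-1.02722706 -1.31474099 -3.3987969 ]
```

View pics/s5c.png

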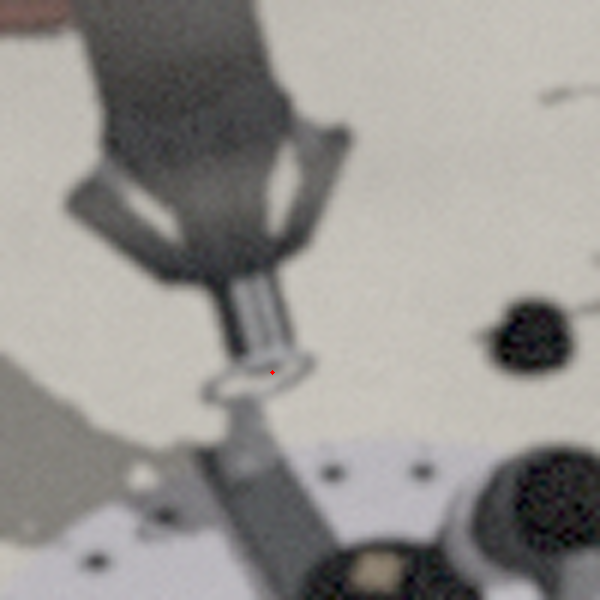

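```bash
python3 -m crank '[{"xyz":[0,0,1.5],"twist":[0,0,0]},{"xyz":[1,0,1],"twist":[0,0,0]},{"xyz":[3,0,0.5],"twist":[0,0,0]},{"xyz":[3,0,0],"twist":[0,0,0]},{"xyz":[2,0,0],"twist":[0,0,0]},{"xyz":[1,0,0],"twist":[0,0,0]},{"xyz":[0,0,0],"twist":[0,0,0]},{"xyz":[0,0,0],"twist":[0,0,0]},{"xyz":[0,0,0],"twist":[0,0,0]},{"xyz":[0,0,0],"twist":[0,0,0]}]';python3 - <<'E'
from h import *
print(delta(*target(0,.122,.090,np.pi/4,-1)),cur()[2]['ft_force'])
E
```

```text
time_s: 14.72
eef_pos: [0.5981, -0.0496, 0.0892]
ee_rot: [0.016, 0.924, 0.034, -0.382]
ft_force: [-1.3, -1.0, 0.3]
opening: 0.0002
(array([-0.7, -0.8, -0.5]), array([ 0.001, -0.001, -0.005])) [-1.34848435 -1.02535477  0.28724003]
```

```bash
python3 -m crank '[{"xyz":[-1,0,-1],"twist":[0,0,0]},{"xyz":[-1,0,-1],"twist":[0,0,0]},{"xyz":[-1,0,-1],"twist":[0,0,0]},{"xyz":[-1,0,-1],"twist":[0,0,0]},{"xyz":[-1,0,-1],"twist":[0,0,0]},{"xyz":[-1,0,-1],"twist":[0,0,0]},{"xyz":[0,0,0],"twist":[0,0,0]},{"xyz":[0,0,0],"twist":[0,0,0]},{"xyz":[0,0,0],"twist":[0,0,0]},{"xyz":[0,0,0],"twist":[0,0,0]}]';python3 - <<'E'
from h import *
print(delta(*target(0,.122,.090,np.pi/4,-1)),cur()[2]['ft_force'])
E
```

```text
time_s: 15.55
eef_pos: [0.5943, -0.0495, 0.0939]
ee_rot: [0.016, 0.922, 0.033, -0.385]
ft_force: [0.4, -1.3, -5.9]
opening: 0.0002
(array([ 5.3, -0.5,  0.2]), array([-0.001,  0.006, -0.006])) [ 0.41597739 -1.3267464  -5.91735769]
```

```bash
python3 -m crank '[{"xyz":[0,0,-1.5],"twist":[0,0,0]},{"xyz":[0,0,-1.5],"twist":[0,0,0]},{"xyz":[0,0,-1.5],"twist":[0,0,0]},{"xyz":[0,0,-1.5],"twist":[0,0,0]},{"xyz":[0,0,-1.5],"twist":[0,0,0]},{"xyz":[0,0,-1.5],"twist":[0,0,0]},{"xyz":[0,0,0],"twist":[0,0,0]},{"xyz":[0,0,0],"twist":[0,0,0]},{"xyz":[0,0,0],"twist":[0,0,0]},{"xyz":[0,0,0],"twist":[0,0,0]}]';python3 - <<'E'
from h import *
print(delta(*target(0,.122,.090,np.pi/4,-1)),cur()[2]['ft_force'])
E
```

```text
time_s: 16.38
eef_pos: [0.5945, -0.0494, 0.0935]
ee_rot: [0.015, 0.92, 0.032, -0.391]
ft_force: [-2.8, -3.2, -3.6]
opening: -0.0
(array([ 4.9, -0.3,  0. ]), array([-0.003,  0.018, -0.007])) [-2.78979707 -3.19472154 -3.56882216]
```

```bash
python3 -m crank '[{"xyz":[0,0,-1],"twist":[0,0.002,0]},{"xyz":[0,0,-1.5],"twist":[0,0.002,0]},{"xyz":[0,0,-1.5],"twist":[0,0.002,0]},{"xyz":[0,0,-2],"twist":[0,0.002,0]},{"xyz":[0,0,-2],"twist":[0,0.002,0]},{"xyz":[0,0,-2],"twist":[0,0.002,0]},{"xyz":[0,0,-2.5],"twist":[0,0.002,0]},{"xyz":[0,0,-2.5],"twist":[0,0.002,0]},{"xyz":[0,0,-2.5],"twist":[0,0.002,0]},{"xyz":[0,0,-2.5],"twist":[0,0.002,0]}]';python3 - <<'E'
from h import *
print(delta(*target(0,.122,.090,np.pi/4,-1)),cur()[2]['ft_force'])
E
```

```text
time_s: 17.22
eef_pos: [0.5956, -0.0488, 0.093]
ee_rot: [0.015, 0.919, 0.031, -0.393]
ft_force: [-16.3, -6.2, 0.6]
opening: -0.0
(array([3.7, 0.1, 0.4]), array([-0.005,  0.022, -0.009])) [-16.30055286  -6.24991825   0.61517357]
```

```bash
python3 -m crank '[{"xyz":[0,0.5,1.5],"twist":[0,0.004,0]},{"xyz":[0,0.5,0.5],"twist":[0,0.008,0]},{"xyz":[0,0.3,0],"twist":[0,0.008,0]},{"xyz":[-1,0,-1],"twist":[0,0.002,0]},{"xyz":[-1,0,-1],"twist":[0,0.002,0]},{"xyz":[-1.2,0,-1.2],"twist":[0,0.002,0]},{"xyz":[-1.2,0,-1.2],"twist":[0,0.002,0]},{"xyz":[-1.4,0,-1.4],"twist":[0,0.002,0]},{"xyz":[-1.4,0,-1.4],"twist":[0,0.002,0]},{"xyz":[-1.4,0,-1.4],"twist":[0,0.002,0]}]';python3 - <<'E'
from h import *
print(delta(*target(0,.122,.090,np.pi/4,-1)),cur()[2]['ft_force'])
p=cur()[0]
snap('scene','s6');snap('top','t6')
crop('s6',180,140,280,240,6,'s6c',[p]);crop('t6',230,140,320,230,6,'t6c',[p])
E
```

```text
time_s: 18.05
eef_pos: [0.5929, -0.0487, 0.1028]
ee_rot: [0.013, 0.925, 0.032, -0.378]
ft_force: [-0.7, -1.6, -8.1]
opening: -0.0002
(array([12.5,  0.4,  5.7]), array([-0.006, -0.01 , -0.006])) [-0.69183378 -1.56122948 -8.07504881]
```

View pics/s6c.png

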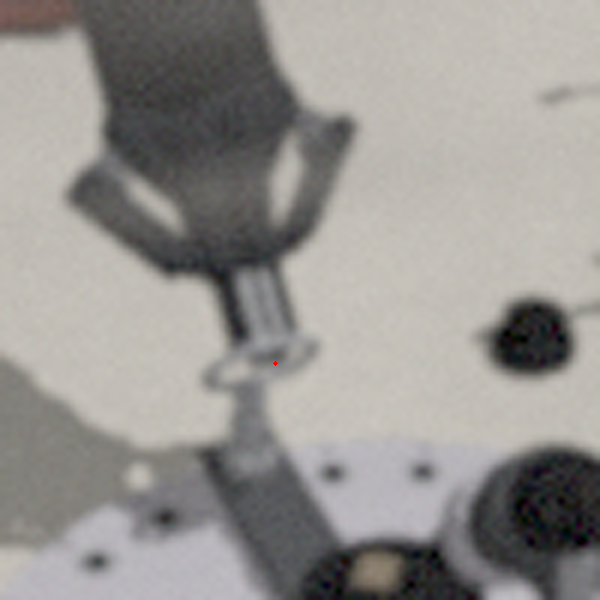

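View pics/t6c.png

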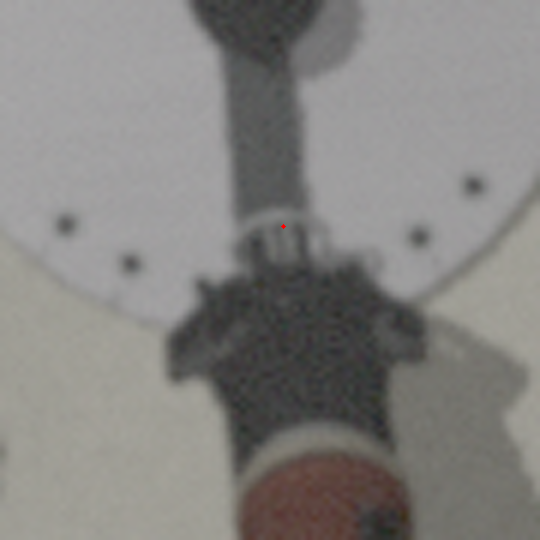

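```bash
python3 -m crank '[{"xyz":[-1.4,0,-1.4],"twist":[0,0,0]},{"xyz":[-1.4,0,-1.4],"twist":[0,0,0]},{"xyz":[-1.4,0,-1.4],"twist":[0,0,0]},{"xyz":[-1.4,0,-1.4],"twist":[0,0,0]},{"xyz":[-1.2,0,-1.2],"twist":[0,0,0]},{"xyz":[-1.2,0,-1.2],"twist":[0,0,0]},{"xyz":[-0.2,0,-0.2],"twist":[0,0,0]},{"xyz":[-0.2,0,-0.2],"twist":[0,0,0]},{"xyz":[-0.2,0,-0.2],"twist":[0,0,0]},{"xyz":[-0.2,0,-0.2],"twist":[0,0,0]}]';python3 - <<'E'
from h import *
print(delta(*target(0,.122,.090,np.pi/4,-1)),cur()[2]['ft_force'])
p=cur()[0]
snap('scene','s7')
crop('s7',180,140,280,240,6,'s7c',[p])
E
```

```text
time_s: 18.98
eef_pos: [0.5903, -0.0461, 0.1136]
ee_rot: [0.013, 0.924, 0.035, -0.38]
ft_force: [-4.5, -1.8, -8.7]
opening: -0.0004
(array([21.9,  3.3, 11.6]), array([-0.005, -0.005, -0.001])) [-4.4597004  -1.83988723 -8.68809894]
```

View pics/s7c.png

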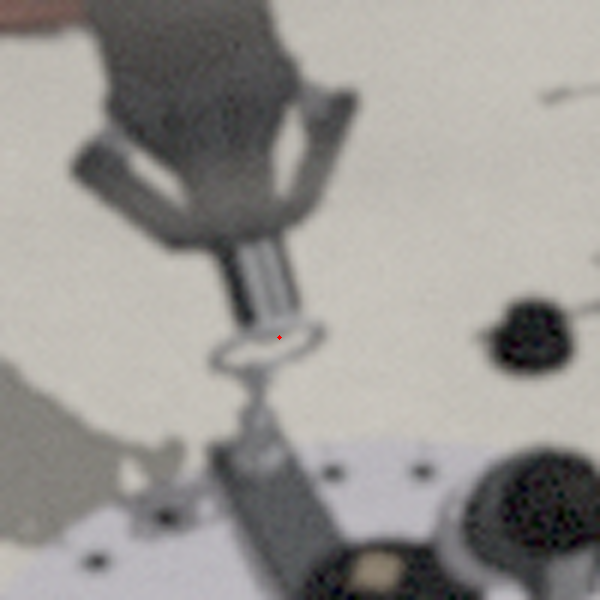

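```bash
python3 -m crank '[{"xyz":[1,0.2,-0.2],"twist":[0,0,0]},{"xyz":[1.4,0.2,-0.2],"twist":[0,0,0]},{"xyz":[1.6,0.2,-0.2],"twist":[0,0,0]},{"xyz":[1.8,0.2,-0.2],"twist":[0,0,0]},{"xyz":[1.8,0.2,-0.2],"twist":[0,0,0]},{"xyz":[1.8,0.2,-0.2],"twist":[0,0,0]},{"xyz":[1.8,0.2,-0.2],"twist":[0,0,0]},{"xyz":[1.8,0.2,-0.2],"twist":[0,0,0]},{"xyz":[1.8,0.2,-0.2],"twist":[0,0,0]},{"xyz":[1.8,0.2,-0.2],"twist":[0,0,0]}]';python3 - <<'E'
from h import *
print(delta(*target(0,.122,.090,np.pi/4,-1)),cur()[2]['ft_force'])
p=cur()[0]
snap('scene','s8')
crop('s8',180,140,280,240,6,'s8c',[p])
E
```

```text
time_s: 19.87
eef_pos: [0.5986, -0.0451, 0.0997]
ee_rot: [0.012, 0.923, 0.037, -0.383]
ft_force: [-12.0, -0.4, -0.7]
opening: 0.0
(array([6.1, 3.6, 7.6]), array([-0.005,  0.001,  0.003])) [-11.98233017  -0.38681233  -0.67535878]
```

View pics/s8c.png

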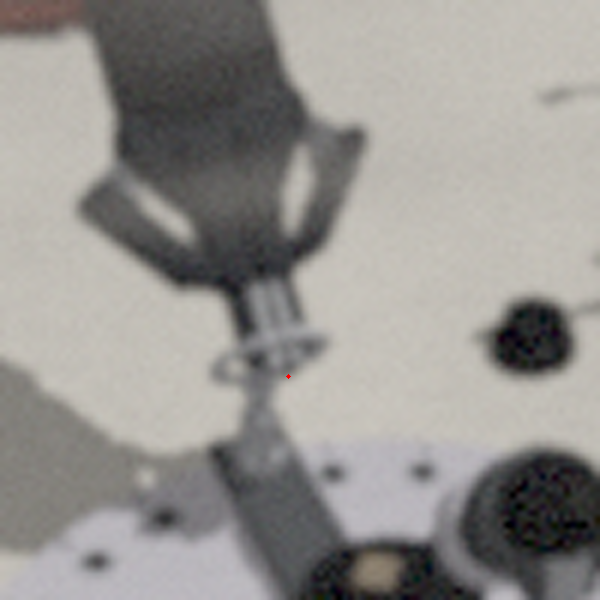

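```bash
python3 -m crank '[{"xyz":[-0.8,0,0.4],"twist":[0,0,0]},{"xyz":[-1,0,-0.8],"twist":[0,0,0]},{"xyz":[-1,0,-1.2],"twist":[0,0,0]},{"xyz":[-1.2,0,-1.4],"twist":[0,0,0]},{"xyz":[-1.2,0,-1.4],"twist":[0,0,0]},{"xyz":[-1.2,0,-1.4],"twist":[0,0,0]},{"xyz":[-1.2,0,-1.4],"twist":[0,0,0]},{"xyz":[-0.8,0,-0.9],"twist":[0,0,0]},{"xyz":[-0.4,0,-0.4],"twist":[0,0,0]},{"xyz":[-0.3,0,-0.3],"twist":[0,0,0]}]';python3 - <<'E'
from h import *
print(delta(*target(0,.122,.090,np.pi/4,-1)),cur()[2]['ft_force'])
p=cur()[0]
snap('scene','s9');snap('top','t9')
crop('s9',180,140,280,240,6,'s9c',[p])
crop('t9',230,140,320,230,6,'t9c',[p])
E
```

```text
time_s: 20.75
eef_pos: [0.5977, -0.0448, 0.1121]
ee_rot: [0.012, 0.923, 0.037, -0.384]
ft_force: [-0.1, -0.6, -10.9]
opening: -0.0001
(array([15.6,  4.2, 15.6]), array([-0.005,  0.003,  0.004])) [ -0.07566739  -0.55602071 -10.88185285]
```

View pics/s9c.png

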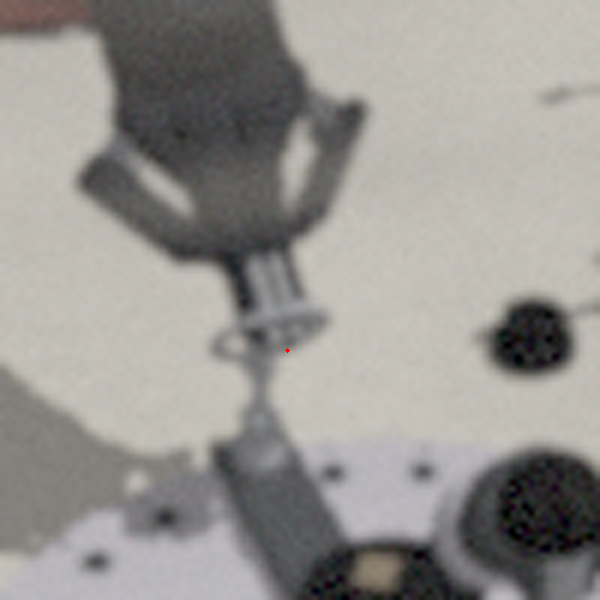

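View pics/t9c.png

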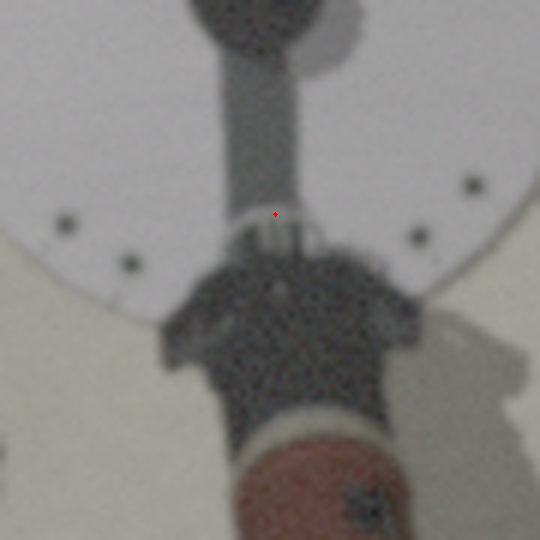

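```bash
python3 -m crank '[{"xyz":[0,-1.5,0],"twist":[0.009,0,0.009]},{"xyz":[0,-1.5,0],"twist":[0.009,0,0.009]},{"xyz":[0,-1.5,0],"twist":[0.009,0,0.009]},{"xyz":[0,-1.5,0],"twist":[0.009,0,0.009]},{"xyz":[0,-1.5,0],"twist":[0.009,0,0.009]},{"xyz":[0,-1.5,0],"twist":[0.009,0,0.009]},{"xyz":[0,-1.5,0],"twist":[0.009,0,0.009]},{"xyz":[0,-1.5,0],"twist":[0.009,0,0.009]},{"xyz":[0,-1.5,0],"twist":[0.009,0,0.009]},{"xyz":[0,-1,0],"twist":[0.009,0,0.009]}]';python3 - <<'E'
from h import *
p,R,o=cur();print(o['ft_force'],o['qpos'])
v=C-p[:2];print('r',np.hypot(*v),'sw',YAW-np.arctan2(v[1],v[0]))
x=R.as_matrix()[:,0];print('tool yaw sw',YAW-np.arctan2(x[1],x[0]),'th',np.degrees(np.arccos(-x[2])))
snap('scene','s10');snap('top','t10')
crop('s10',180,140,280,240,6,'s10c',[p])
crop('t10',230,140,320,230,6,'t10c',[p])
E
```

```text
time_s: 21.68
eef_pos: [0.5972, -0.0287, 0.112]
ee_rot: [-0.018, 0.923, -0.023, -0.385]
ft_force: [-1.7, -0.9, -10.9]
opening: -0.0001
[ -1.69807881  -0.92560644 -10.86488613] [-0.27043525 -0.12854347  2.3414464   0.78723334  0.22716917  0.65320365]
r 0.1227083833316204 sw 0.1642727756742925
tool yaw sw 0.11961964008901488 th 44.69996372171907
```

View pics/s10c.png

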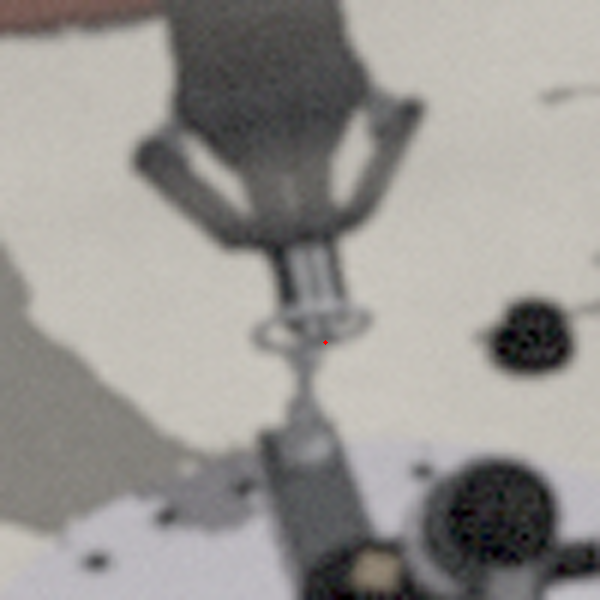

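View pics/t10c.png

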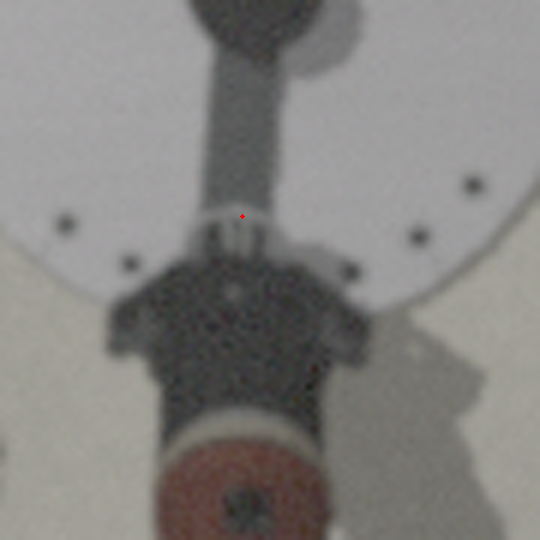

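Run:
```python
from h import *
for s in(.21,.262): print(delta(target(s,.1227,.112,.78)[0],cur()[1]))
# bar direction from top image: bar edges in two rows
im=cv2.cvtColor(cv2.imread('pics/t10.png'),cv2.COLOR_BGR2GRAY)
t=load('t10')
for v in (152,157,162,167,171):
    print(v,im[v,258:282].tolist())
```

```text
(array([ 0.3, -5.2, -0.3]), array([0., 0., 0.]))
(array([  0.8, -11.5,  -0.7]), array([0., 0., 0.]))
152 [122, 121, 122, 122, 119, 117, 101, 71, 51, 47, 44, 46, 45, 47, 45, 43, 39, 38, 53, 63, 77, 78, 75, 80]
157 [118, 120, 118, 119, 117, 113, 86, 59, 45, 46, 46, 49, 46, 47, 43, 44, 47, 50, 68, 93, 109, 115, 115, 115]
162 [118, 120, 122, 122, 119, 103, 76, 51, 44, 45, 43, 45, 46, 42, 44, 45, 44, 53, 75, 106, 115, 118, 119, 117]
167 [119, 121, 119, 119, 115, 92, 63, 49, 46, 44, 45, 46, 46, 44, 40, 45, 48, 58, 79, 103, 115, 118, 120, 117]
171 [122, 121, 119, 119, 113, 83, 55, 43, 43, 46, 44, 45, 44, 46, 45, 43, 45, 72, 105, 116, 117, 120, 115, 117]
```

```bash
cat >> h.py <<'E'
def bar(tag):
    c=load(tag);g=cv2.GaussianBlur(cv2.cvtColor(c['frame'],cv2.COLOR_RGB2GRAY),(3,3),0).astype(float);P=[]
    for v in range(157,172):
        row=g[v,245:300];d=np.where(row<80)[0]
        if len(d)<5: continue
        a,b=d[0],d[-1]
        l=a-(80-row[a])/(row[a-1]-row[a]);r=b+(80-row[b])/(row[b+1]-row[b])
        P.append(onz(c,245+(l+r)/2,v,.036)[:2])
    P=np.array(P);m=P.mean(0);w=m-C
    f=np.polyfit(P[:,0],P[:,1],1);return np.arctan(f[0]),np.arctan2(-w[1],-w[0])
E
python3 - <<'E'
from h import *
for t in('top0','t9','t10'): print(t,bar(t))
E
```

```text
top0 (np.float64(0.059825985462243526), np.float64(0.0849485047262915))
t9 (np.float64(0.010154100202296385), np.float64(0.03895115980374165))
t10 (np.float64(-0.09285338422478398), np.float64(-0.08840949934324609))
```

```bash
python3 -m crank '[{"xyz":[0,-0.8,0],"twist":[0,-0.005,0]},{"xyz":[0,-0.8,0],"twist":[0,-0.005,0]},{"xyz":[0,-0.8,0],"twist":[0,-0.005,0]},{"xyz":[0,-0.8,0],"twist":[0,-0.005,0]},{"xyz":[0,-0.8,0],"twist":[0,-0.005,0]},{"xyz":[0,-0.6,0],"twist":[0,-0.005,0]},{"xyz":[0,-0.6,0],"twist":[0,0,0]},{"xyz":[0,-0.5,0],"twist":[0,0,0]},{"xyz":[0,-0.3,0],"twist":[0,0,0]},{"xyz":[0,0,0],"twist":[0,0,0]}]';cat > st.py <<'E'
from h import *
import sys
p,R,o=cur();print(o['ft_force'],o['qpos'],p)
v=C-p[:2];print('r',np.hypot(*v),'sw',YAW-np.arctan2(v[1],v[0]))
x=R.as_matrix()[:,0];print('tool yaw sw',YAW-np.arctan2(x[1],x[0]),'th',np.degrees(np.arccos(-x[2])))
if len(sys.argv)>1:
    k=sys.argv[1];snap('top','t'+k);b=bar('t'+k);print('bar sw',.0849-b[1],.0598-b[0]);crop('t'+k,230,140,320,230,6,f't{k}c',[p])
    snap('scene','s'+k);crop('s'+k,180,140,280,240,6,f's{k}c',[p])
E
python3 st.py 11
```

```text
time_s: 22.62
eef_pos: [0.5963, -0.0196, 0.1108]
ee_rot: [-0.02, 0.915, -0.018, -0.402]
ft_force: [-1.4, -0.6, -10.0]
opening: 0.0
[ -1.38459168  -0.62333749 -10.02474778] [-0.25190011 -0.12516364  2.32023887  0.62328746  0.26507142  0.82860958] [ 0.59626656 -0.0195744   0.11084447]
r 0.12480216693301634 sw 0.23672049256934818
tool yaw sw 0.10179214545337108 th 42.549553788817775
bar sw 0.2343484295501719 0.21719582556273243
```

View pics/s11c.png

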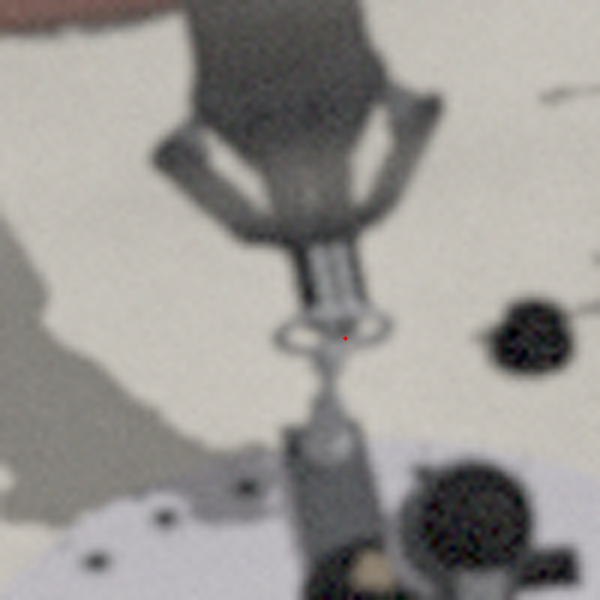

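```bash
python3 -m crank '[{"xyz":[0.2,-0.4,0],"twist":[0,0,0]},{"xyz":[0.2,-0.4,0],"twist":[0,0,0]},{"xyz":[0.2,-0.4,0],"twist":[0,0,0]},{"xyz":[0,-0.4,0],"twist":[0,0,0]},{"xyz":[0,-0.2,0],"twist":[0,0,0]},{"xyz":[0,-0.1,0],"twist":[0,0,0]},{"xyz":[0,0,0],"twist":[0,0,0]},{"xyz":[0,0,0],"twist":[0,0,0]},{"xyz":[0,0,0],"twist":[0,0,0]},{"xyz":[0,0,0],"twist":[0,0,0]}]';python3 st.py 12
```

```text
time_s: 23.55
eef_pos: [0.5965, -0.0173, 0.1101]
ee_rot: [-0.02, 0.915, -0.017, -0.402]
ft_force: [-0.9, -1.0, -9.8]
opening: 0.0001
[-0.88411208 -1.00807166 -9.79475684] [-0.2459485  -0.12278668  2.31970741  0.61580085  0.26151274  0.84005903] [ 0.5964917  -0.01728822  0.11006651]
r 0.12496223239230506 sw 0.2550712949380954
tool yaw sw 0.10112555132731102 th 42.51504316377786
bar sw 0.25086871833092517 0.24758632924381518
```

View pics/s12c.png

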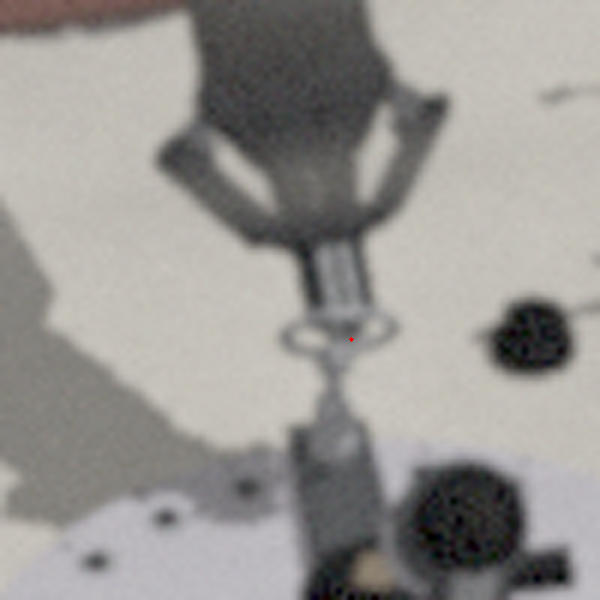

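View pics/t12c.png

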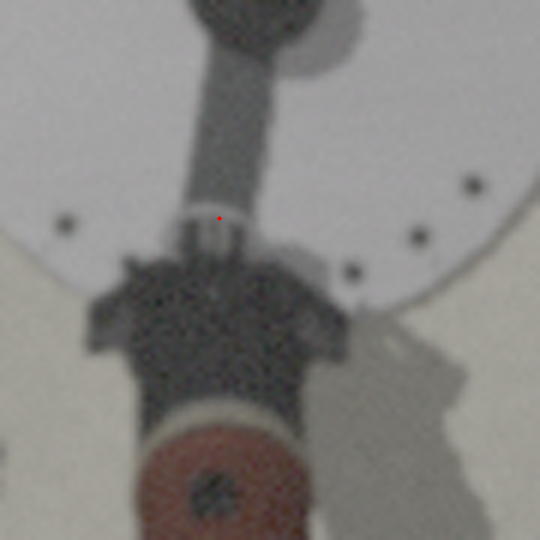

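```bash
python3 -m crank '[{"xyz":[0,-0.5,0],"twist":[0,0,0]},{"xyz":[0,-0.4,0],"twist":[0,0,0]},{"xyz":[0,0,0],"twist":[0,0,0]},{"xyz":[0,0,0],"twist":[0,0,0]},{"xyz":[0.7,0,0.7],"twist":[0,0,0]},{"xyz":[0.7,0,0.7],"twist":[0,0,0]},{"xyz":[0.7,0,0.7],"twist":[0,0,0]},{"xyz":[0.7,0,0.7],"twist":[0,0,0]},{"xyz":[0.7,0,0.7],"twist":[0,0,0]},{"xyz":[0.7,0,0.7],"twist":[0,0,0]}]';python3 st.py 13
```

```text
time_s: 24.48
eef_pos: [0.5968, -0.0162, 0.1044]
ee_rot: [-0.02, 0.915, -0.018, -0.402]
ft_force: [-3.4, -1.0, -7.7]
opening: -0.0
[-3.38852304 -1.00063105 -7.736665  ] [-0.24290452 -0.10861929  2.32171282  0.65030296  0.2458013   0.80634609] [ 0.59675114 -0.01621797  0.10443838]
r 0.12490020592662575 sw 0.26387216116589746
tool yaw sw 0.1014969246188826 th 42.59922535793962
bar sw 0.2593617316529684 0.24966921853444055
```

Angle is about 0.26. I'll keep lowering straight down.

```bash
python3 -m crank '[{"xyz":[0.9,0,1],"twist":[0,0,0]},{"xyz":[0.9,0,1],"twist":[0,0,0]},{"xyz":[0.9,0,1],"twist":[0,0,0]},{"xyz":[0.9,0,1],"twist":[0,0,0]},{"xyz":[0.9,0,1],"twist":[0,0,0]},{"xyz":[0.9,0,1],"twist":[0,0,0]},{"xyz":[0.9,0,1],"twist":[0,0,0]},{"xyz":[0.9,0,1],"twist":[0,0,0]},{"xyz":[0.5,0,0.6],"twist":[0,0,0]},{"xyz":[0.2,0,0.2],"twist":[0,0,0]}]';python3 st.py 14
```

```text
time_s: 25.42
eef_pos: [0.597, -0.0165, 0.0937]
ee_rot: [-0.02, 0.916, -0.018, -0.4]
ft_force: [-6.9, 0.7, -3.7]
opening: -0.0002
[-6.94943843  0.71927176 -3.70477116] [-0.24261045 -0.08137588  2.32635525  0.74656453  0.21690324  0.70779786] [ 0.59703131 -0.01651298  0.09373371]
r 0.12457057366897613 sw 0.2619604429316695
tool yaw sw 0.10405252805431725 th 42.85825143074389
bar sw 0.2569961220630431 0.252254555444047
```

View pics/s14c.png

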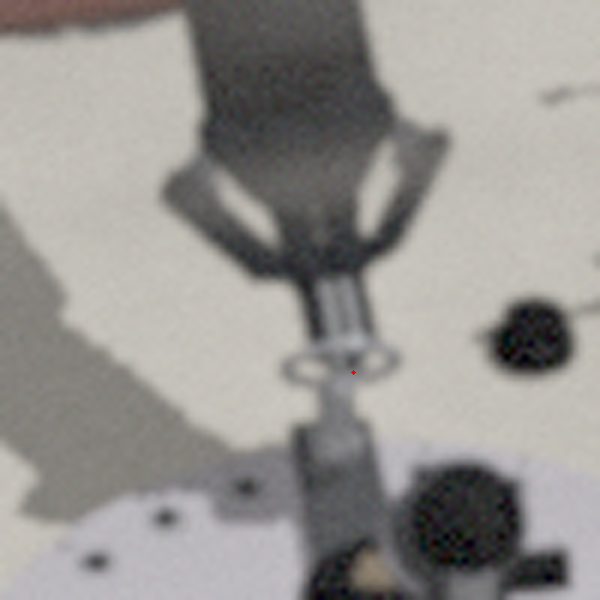

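```bash
python3 -m crank '[{"xyz":[0.3,0,1],"twist":[0,-0.003,0]},{"xyz":[0.3,0,1],"twist":[0,-0.003,0]},{"xyz":[0.3,0,1],"twist":[0,-0.003,0]},{"xyz":[0.3,0,1],"twist":[0,-0.003,0]},{"xyz":[0.3,0,1],"twist":[0,-0.003,0]},{"xyz":[0.2,0,0.8],"twist":[0,0,0]},{"xyz":[0,0,0.3],"twist":[0,0,0]},{"xyz":[0,0,0],"twist":[0,0,0]},{"xyz":[0,0,0],"twist":[0,0,0]},{"xyz":[0,0,0],"twist":[0,0,0]}]';python3 st.py 15
```

```text
time_s: 26.35
eef_pos: [0.5971, -0.0166, 0.0934]
ee_rot: [-0.019, 0.915, -0.019, -0.402]
ft_force: [-6.3, -0.6, -3.9]
opening: 0.0
[-6.32049851 -0.57169691 -3.94075027] [-0.24106665 -0.07989363  2.32293671  0.71598486  0.2199595   0.7376556 ] [ 0.5970813  -0.01660829  0.09338017]
r 0.12450402360193848 sw 0.26128124538223013
tool yaw sw 0.10572470143847604 th 42.56263168251657
bar sw 0.2568652358406547 0.2526467009464111
```

View pics/s15c.png

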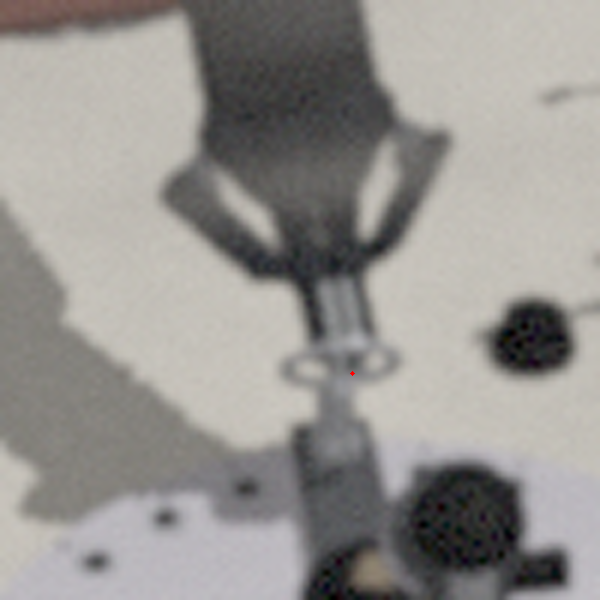

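View pics/t15c.png

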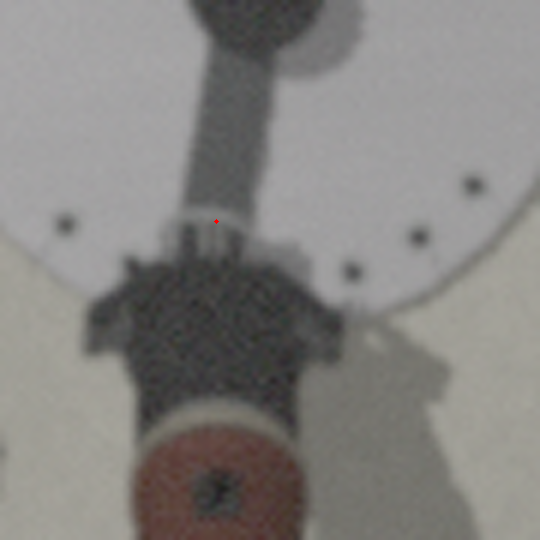

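```bash
python3 -m crank '[{"xyz":[-1,0,1.1],"twist":[0,-0.005,0]},{"xyz":[-1,0,1.1],"twist":[0,-0.005,0]},{"xyz":[-1,0,1.1],"twist":[0,-0.005,0]},{"xyz":[-1,0,1.1],"twist":[0,-0.005,0]},{"xyz":[-1,0,1.1],"twist":[0,-0.005,0]},{"xyz":[0,0,0],"twist":[0,0,0]},{"xyz":[0,0,0],"twist":[0,0,0]},{"xyz":[0,0,0],"twist":[0,0,0]},{"xyz":[0,0,0],"twist":[0,0,0]},{"xyz":[0,0,0],"twist":[0,0,0]}]';python3 st.py 16
```

```text
time_s: 27.28
eef_pos: [0.5926, -0.0169, 0.0977]
ee_rot: [-0.018, 0.911, -0.019, -0.411]
ft_force: [-2.3, 0.8, -5.0]
opening: 0.0
[-2.25396914  0.77718434 -4.97603517] [-0.24123801 -0.10048494  2.32002248  0.59402781  0.25175872  0.85886148] [ 0.59263535 -0.01691899  0.09765509]
r 0.1288237177292409 sw 0.2526197095944352
tool yaw sw 0.10698749254194456 th 41.441392950312206
bar sw 0.2556094771052496 0.24228926657567465
```

View pics/s16c.png

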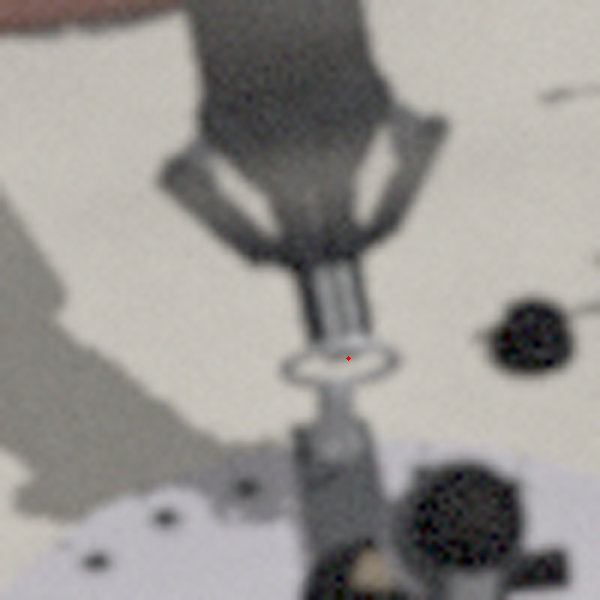

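```bash
python3 -m crank '[{"xyz":[0,0,2],"twist":[0,-0.002,0]},{"xyz":[0,0,2],"twist":[0,-0.002,0]},{"xyz":[0,0,2.5],"twist":[0,-0.002,0]},{"xyz":[0,0,2.5],"twist":[0,-0.002,0]},{"xyz":[0,0,2.5],"twist":[0,-0.002,0]},{"xyz":[0,0,0.5],"twist":[0,0,0]},{"xyz":[0,0,0.5],"twist":[0,0,0]},{"xyz":[0,0,0.5],"twist":[0,0,0]},{"xyz":[0,0,0.5],"twist":[0,0,0]},{"xyz":[0,0,0.5],"twist":[0,0,0]}]';python3 st.py 17
```

```text
time_s: 28.22
eef_pos: [0.5884, -0.0195, 0.0964]
ee_rot: [-0.017, 0.913, -0.022, -0.408]
ft_force: [0.2, 0.4, 0.4]
opening: -0.0001
[0.15264683 0.39205904 0.40696015] [-0.2461348  -0.10964906  2.33504601  0.61653775  0.23993197  0.83206143] [ 0.58840608 -0.01947687  0.09637165]
r 0.13258420459105247 sw 0.22807623493591966
tool yaw sw 0.11659199343798278 th 41.82301178450361
bar sw 0.2544764561225724 0.24315606865523204
```

View pics/s17c.png

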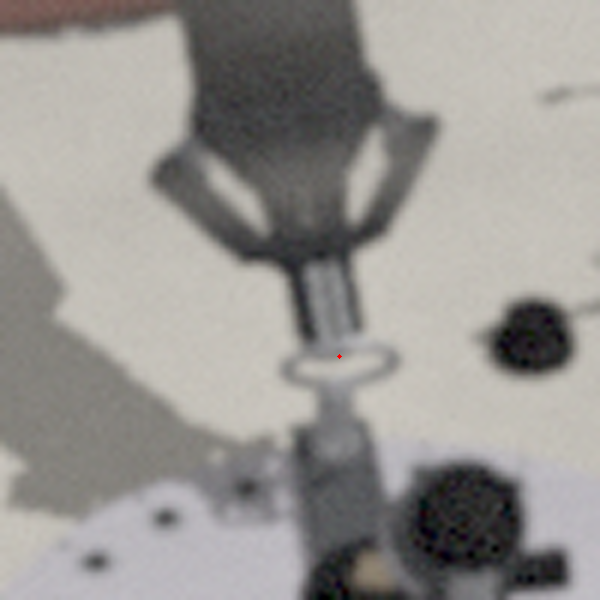

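```bash
python3 -m crank '[{"xyz":[-2,-0.3,0.8],"twist":[0,0,0]},{"xyz":[-4,-0.3,0.8],"twist":[0,0,0]},{"xyz":[-6,-0.3,0.8],"twist":[0,0,0]},{"xyz":[-8,0,0.8],"twist":[0,0,0]},{"xyz":[-8,0,0.8],"twist":[0,0,0]},{"xyz":[-8,0,0.8],"twist":[0,0,0]},{"xyz":[-8,0,0.8],"twist":[0,0,0]},{"xyz":[-6,0,0.5],"twist":[0,0,0]},{"xyz":[0,0,0.5],"twist":[0,0,0]},{"xyz":[0,0,0.5],"twist":[0,0,0]}]';python3 st.py 18
```

```text
time_s: 29.15
eef_pos: [0.5452, -0.0165, 0.1314]
ee_rot: [-0.017, 0.912, -0.022, -0.408]
ft_force: [0.1, 0.5, 1.2]
opening: -0.0001
[0.12091551 0.49836845 1.16499054] [-0.26920512 -0.33267418  2.42803918  0.44047192  0.36235109  1.00186868] [ 0.54524929 -0.01654925  0.13143131]
r 0.17572963994765703 sw 0.20782893642839562
tool yaw sw 0.11832249640010353 th 41.768324056414414
bar sw 0.2546620582043811 0.24323693840461327
```

View pics/s18c.png

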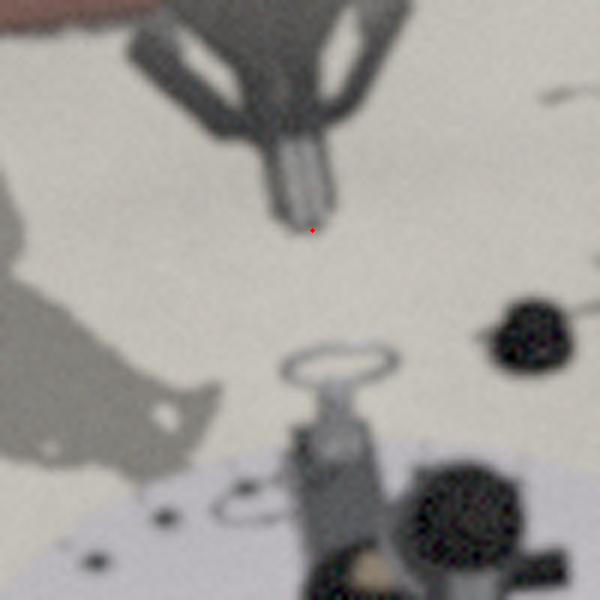

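View pics/t18c.png

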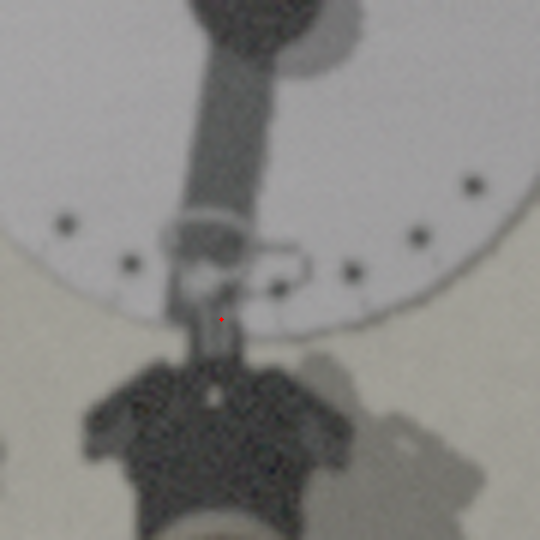

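Run:
```python
from h import *
def ringpts(sw,l):
    a=YAW-sw;u=np.array([np.cos(a),np.sin(a),0]);n=np.array([-u[1],u[0],0]);z=np.array([0,0,1]);b=u*np.sin(np.radians(35))+z*np.cos(np.radians(35))
    c=np.r_[C,0]-.136*u+z*(.091+l)
    return np.array([c+.0235*(np.cos(k)*n+np.sin(k)*b) for k in np.linspace(0,2*np.pi,60)])
def ext(c,P):
    q=np.array([proj(c,X) for X in P]);return np.r_[q.min(0),q.max(0)]
for tag,x0,y0 in(('s',180,140),('t',230,140)):
  for sw,l in((0,0),(.262,0),(.262,.003),(.262,.006)):
    c=load(tag+'18');e=ext(c,ringpts(sw,l));print(tag,sw,l,((e-[x0,y0,x0,y0]+.5)*6).round(0))
a=cv2.imread('pics/s2c.png')[330:480,180:330];b=cv2.imread('pics/s18c.png')[330:480,260:410]
cv2.imwrite('pics/cmp.png',cv2.resize(np.hstack([a,b]),None,fx=2.5,fy=2.5))
# loose things: difference of first and last images
g=[cv2.cvtColor(load(k)['frame'],cv2.COLOR_RGB2GRAY).astype(int) for k in('top0','t18')]
d=np.abs(g[0]-g[1])
for n,(x0,y0,x1,y1) in dict(puck=(262,128,284,150),slidebox=(362,145,412,210),cap=(212,205,232,225),vial=(335,198,355,212)).items(): print(n,d[y0:y1,x0:x1].max(),d[y0:y1,x0:x1].mean().round(2))
print('noise',d[250:330,400:500].max(),d[250:330,400:500].mean())
```

```text
s 0 0 [212. 351. 320. 399.]
s 0.262 0 [293. 342. 405. 380.]
s 0.262 0.003 [293. 336. 405. 375.]
s 0.262 0.006 [293. 330. 405. 369.]
t 0 0 [237. 215. 332. 278.]
t 0.262 0 [165. 212. 260. 276.]
t 0.262 0.003 [165. 212. 260. 275.]
t 0.262 0.006 [165. 211. 260. 275.]
puck 52 5.89
slidebox 17 9.3
cap 16 7.49
vial 16 9.84
noise 17 10.713
```

View pics/cmp.png

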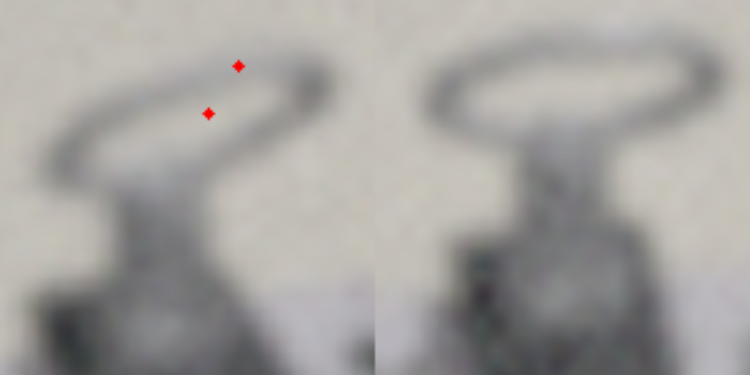

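Run:
```python
from h import *
a=load('top0')['frame'][118:158,254:294];b=load('t18')['frame'][118:158,254:294]
im=np.hstack([a,b])[:,:,::-1];im=(255*(im/255.)**.5).astype('uint8')
cv2.imwrite('pics/puck.png',cv2.resize(im,None,fx=9,fy=9,interpolation=cv2.INTER_CUBIC))
```

```text
(no output)
```

View pics/puck.png

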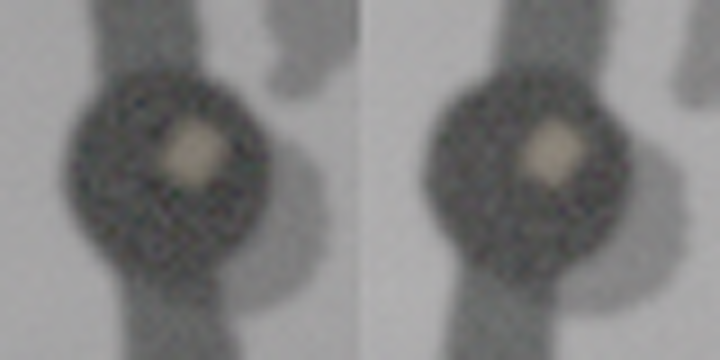

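The specimen hasn't moved: its light spot is at the same place in both crops. The ring is at its home height and the fingers are clear, so I'm handing in.

```bash
python3 -c "
from workcell import bot
print(bot.get_obs()['ft_force']);print(bot.sign_off())"
```

```text
[ 0.06838352 -0.07170906 -0.22213328]
the job is handed in; nothing more can be done
None
```

I lifted the index pin out by hooking the shut fingertips under the ring, and swung the ring end one hole left, towards the full-size light source. I then lowered the pin into that hole, withdrew clear and handed in at about 29 s; no verdict was reported.

**Last checks**
- **Arm angle:** The top view gives 0.255 rad from the bar's position and a noisier 0.243 from its slope. The fingertip read about 0.262 while it was lowering the pin. All are within the 0.02 rad tolerance, the 0.243 only barely.
- **Pin:** The ring's height in the scene view fits the pin fully home, to about ±1 mm. I did not measure the pin directly.
- **Loose things:** The slide box, cap and vial show no change beyond image noise. The pixel difference around the specimen was larger, probably from the bar moving beneath it, and an enlarged crop shows the specimen unmoved.
- **Contact:** The fingers were about 45 mm back from the ring and the wrist force was about 0.2 N.

**What did not go smoothly**
- **First hook:** It was too shallow, and the finger slid along the wire while lifting. I pushed it deeper before swinging.
- **Push on the ring:** At worst I pushed the ring sideways with about 17 N at the wrist, under the 25 N limit. I only saw the force at the end of each call, so brief peaks are not ruled out.
- **Camera:** The scene camera reads about 4 mm off sideways relative to the arm, so I relied on the top view for lateral positions.

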